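# Repack the food-safety test kit

### The job

Pack the test kit away: put each of the four reagent containers (dropper bottle, jar, square bottle, oblong bottle) upright into the foam pocket cut to its shape and size in the open case, right down on the pocket's floor. Set them down gently, do not drop them or knock any over, and leave the beaker and the green food box where they are.

Things in the scene. Friction and masses are not known exactly. Their poses are not given: they have to be found in the camera images.
- dropper_bottle: Small round dropper bottle of amber glass, paper label, black ribbed cap with rubber bulb. Body 34 mm diameter and straight up to 58 mm, then a shoulder; cap 19 mm diameter; 95 mm high in all; about 0.09 kg. Upright on the bench, loose. Origin: centre of its underside, z up.
- jar: Wide round jar, straight-sided, 58 mm diameter, white plastic with a light grey screw lid of the same diameter, paper label; 68 mm high (lid from 47 mm up); about 0.14 kg. Upright on the bench, loose. Origin: centre of its underside, z up.
- square_bottle: White plastic bottle of square section 46 x 46 mm (faces along its x and y axes), straight up to 60 mm, then a shoulder and a round black cap 30 mm diameter; 85 mm high; paper label; about 0.12 kg. Upright on the bench, loose. Origin: centre of its underside, z up.
- oblong_bottle: White plastic bottle of oblong section, 64 mm along its x axis and 34 mm along its y axis, straight up to 60 mm, then a shoulder and a round black cap 24 mm diameter; 85 mm high; paper label; about 0.11 kg. Upright on the bench, loose. Origin: centre of its underside, z up.
- insert_small_round: Fixed white foam insert 108 x 108 x 35 mm, one of 4 in a 2 x 2 block (110 mm pitch, order varies) in an open black case with walls 44 mm above the bench, lid laid flat beyond. In its middle a small round pocket, 44 mm diameter, 25 mm deep, dark floor, 4 mm bevelled rim. For the dropper bottle. Origin: centre of underside; pocket floor 10 mm, foam top 35 mm above it.
- insert_large_round: Fixed white foam insert 108 x 108 x 35 mm, one of 4 in a 2 x 2 block (110 mm pitch, order varies) in an open black case with walls 44 mm above the bench, lid laid flat beyond. In its middle a large round pocket, 68 mm diameter, 25 mm deep, dark floor, 4 mm bevelled rim. For the jar. Origin: centre of underside; pocket floor 10 mm, foam top 35 mm above it.
- insert_square: Fixed white foam insert 108 x 108 x 35 mm, one of 4 in a 2 x 2 block (110 mm pitch, order varies) in an open black case with walls 44 mm above the bench, lid laid flat beyond. In its middle a square pocket, 56 x 56 mm, sides along x and y, 25 mm deep, dark floor, 4 mm bevelled rim. For the square bottle. Origin: centre of underside; pocket floor 10 mm, foam top 35 mm above it.
- insert_oblong: Fixed white foam insert 108 x 108 x 35 mm, one of 4 in a 2 x 2 block (110 mm pitch, order varies) in an open black case with walls 44 mm above the bench, lid laid flat beyond. In its middle an oblong pocket, 74 mm along its x by 44 mm along y, 25 mm deep, dark floor, 4 mm bevelled rim. For the oblong bottle. Origin: centre of underside; pocket floor 10 mm, foam top 35 mm above it.
- beaker: Clear plastic beaker, empty, 72 mm across the rim, 90 mm high, standing loose on the bench near the bottles; to be left alone. Origin: centre of its underside.
- food_box: Lidded food box, pale green with a bright green lid, 158 x 118 x 73 mm, standing loose on the bench beside the bottles; to be left alone. Origin: centre of its underside.

How it is judged:
By the outcome, as a careful person would: the job done as asked, in the order asked, and still so for the second after the job is handed in, with the robot touching nothing.
It also fails if it takes over 128 s, if anything falls off the work surface, if the arm or the gripper's body presses on something with over 40 N, if the wrist force passes 120 N, or if a joint passes its speed limit or range.

### The arm

A 7-joint arm with a two-finger parallel gripper is mounted at the origin on the work surface. World frame = base frame: x ahead of the robot, y to its left, z up, the work surface at z = 0. Lengths are in mm, angles in degrees, forces in N, time in s.
With the tool pointing down it reaches from about 425 to 950 mm from the base axis. Payload 4.7 kg.
Tool frame: the origin (TCP) lies at the very end of the fingers, on their centre line; the grasp point (between the pads) lies 19 mm behind it (bot.grip_point_offset is the distance from the TCP to the grasp point, in mm); x points along the fingers, y is the direction in which the jaws open and shut, and the axes are right-handed (so a half turn about x gives the same grasp; the last joint's range is limited). The gripper opens to 87 mm and grips with 3 to 60 N. Pads are 19 mm wide; open, the fingers measure 117 mm over their backs; the gripper's body (75 mm by 190 mm) begins 51 mm behind the grasp point.
Start: joints at [-68.234, 26.849, -2.785, 87.806, 1.381, 65.374, -4.715], TCP at [268.281, 619.415, 222.573] pointing down, gripper open.
Joint ranges: [-148.3, 148.3], [-19.14, 114.17], [-79.39, 73.82], [5.75, 140.21], [-59.74, 239.74], [12.07, 113.84], [-152.46, 152.46]. Speed limits (degrees/s): [147.25, 147.25, 180, 180, 180, 180, 180].

### API

Orientations are given as [roll, pitch, yaw] about the fixed x, y, z axes, in that order (R = Rz(yaw) Ry(pitch) Rx(roll)).
In Python, from plant import bot gives the robot as it stands.
- The arm moves only by the shell command python3 -m jog 'ROWS'. ROWS is JSON, a list of rows, each an object with "claw": the gripper command: -1 is shut, 1 is fully open, values between are in proportion; "translation": the shift along the world's x, y, z in mm, a list of three; "angular": the turn, a rotation vector about the world's x, y, z in degrees, a list of three. In form: [{"claw": claw, "translation": [dx, dy, dz], "angular": [wx, wy, wz]}, ...]. A call has 1 to 10 rows; each row is the pose to reach, as a shift and turn from the pose measured when the call began; what a row does not reach only later rows make up. A row lasts 1/8 s, in which the tool goes at most 62.5 mm and 10.7 degrees, less where a joint would pass 70% of its speed; a pose out of reach is approached as far as the arm can. A call with a gripper value outside its range is refused whole. The fingers move at their own pace and stop on an object; the grip force is fixed at half the most. Time passes only in rows, so rows that repeat a pose let the fingers close. It gives the time, the measured TCP pose, the force and the opening at its end, in the units of the state.
- bot.get_state(): the state, without advancing time (a new reading comes with each control period).
- bot.camera(name): name is "side" or "top" or "wrist"; returns (picture, depth): 480x640x3 uint8, blue, green, red; 480x640 float32, mm along the optical axis (not along the pixel's ray), 0 where there is no reading.
- bot.camera_info(name): a dict with "fx", "fy", "cx", "cy" (pixels), "k1" (the pictures are not rectified: a ray, as slopes to the right and down, at radius r is drawn at 1 + k1 r^2 times it, then the intrinsics apply), "R" (3x3) and "t" (3): a world point X has camera coordinates R X + t. Camera axes: x right, y down, z forward; pixel columns grow to the right and rows downward; lengths in mm; the calibration is good to about 2 mm. A picture is of the moment at which its call begins: read the wrist's pose just before it. camera_info takes no time and is no camera call; for the wrist camera it gives the pose at the moment of the call.
- bot.close_job(): hands the job in, once; it reports no verdict.
The state is a dict: "time_s": time; "qpos": joint angles; "qvel": joint speeds; "effort": joint torques, N m; "ee_pos": TCP position; "eef_rot": TCP orientation; "force": force on the tool from outside, world axes, zero at the start; "wrist_torque": the same for the moment, N m; "gripper_width": opening from 0.0 (shut) to 1.0 (fully open).
Only numpy, scipy, OpenCV 4.12 (cv2) and the standard library are available. Lean on these libraries where they do the work, as an engineer would, in place of code of your own. Each camera call takes 0.05 s, during which the arm holds its last target.

## Working session

There is one attempt and no reset: what is moved stays moved. The work goes in short steps, Python scripts to look and compute and a shell command to move; the robot and the scene stay as the last step left them, time stands still between calls to the robot, and variables do not carry over. Pictures are saved under pics/ and viewed, and the job is handed in when it is done.

```bash
ls; mkdir -p pics; python3 - <<'E'
from plant import bot
import cv2
print(bot.get_state())
for n in ("side","top","wrist"):
    i=bot.camera_info(n); print(n,i)
    p,d=bot.camera(n); cv2.imwrite(f"pics/{n}0.png",p)
    import numpy as np; np.save(f"pics/{n}0.npy",d)
E
```

```text
pics
{'time_s': 0.0, 'qpos': array([-68.2340487 ,  26.89559863,  -2.78381064,  87.87756268,
         1.38398887,  65.37500251,  -4.71515741]), 'qvel': array([-0.00432723,  0.00076649,  0.01952074,  0.11168584, -0.0781355 ,
        0.04440317, -0.0574773 ]), 'effort': array([ 3.52689967e-04, -5.07968616e+01, -8.08834098e-02, -2.36158937e+01,
       -6.14030845e-02,  3.80767894e-02,  1.78405644e-04]), 'ee_pos': array([268.07026256, 618.79584664, 221.49115935]), 'eef_rot': array([ -86.26702156,   89.88547834, -109.68575291]), 'force': array([-0.58515735,  0.88005118,  0.13135501]), 'wrist_torque': array([-0.00103686,  0.04213926,  0.04394815]), 'gripper_width': 0.9972861931116656}
side {'fx': 435.22839312815387, 'fy': 435.22839312815387, 'cx': 325.4564254892716, 'cy': 227.70894404697924, 'k1': -0.09367368837981568, 'R': array([[ 0.98147545, -0.19074667,  0.0179344 ],
       [-0.12216819, -0.69520952, -0.70834925],
       [ 0.14758342,  0.69303639, -0.70563425]]), 't': array([-583.04130832,  -11.1879549 ,  974.61658631])}
top {'fx': 570.2010045764215, 'fy': 570.2010045764215, 'cx': 316.34298585778726, 'cy': 237.73370131215668, 'k1': -0.03515669999630809, 'R': array([[-0.00606842, -0.99989065,  0.01348554],
       [-0.99522894,  0.00472578, -0.09745263],
       [ 0.09737825, -0.01401258, -0.9951488 ]]), 't': array([-172.33169152,  586.58759791, 1468.34322179])}
wrist {'fx': 365.65597692132644, 'fy': 365.65597692132644, 'cx': 319.64941297961565, 'cy': 242.87583007745192, 'k1': -0.02317257960864159, 'R': array([[ 0.39748458,  0.91760769, -0.00146032],
       [ 0.88717015, -0.38389233,  0.25603866],
       [ 0.23438244, -0.10306697, -0.96666544]]), 't': array([-674.97145186,  -31.32916566,  389.36804592])}
```

View pics/side0.png

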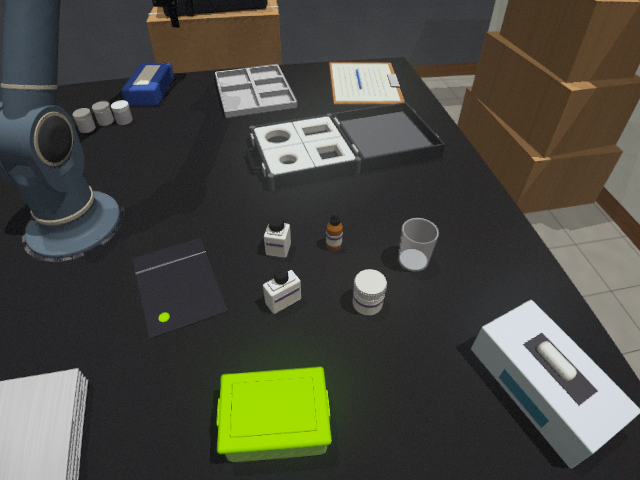

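View pics/top0.png

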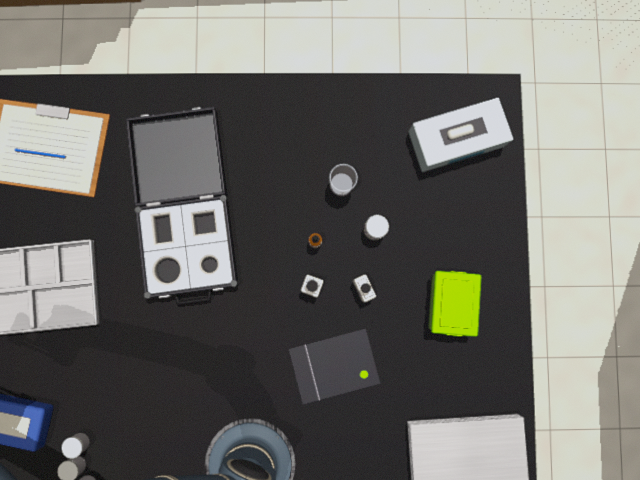

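View pics/wrist0.png

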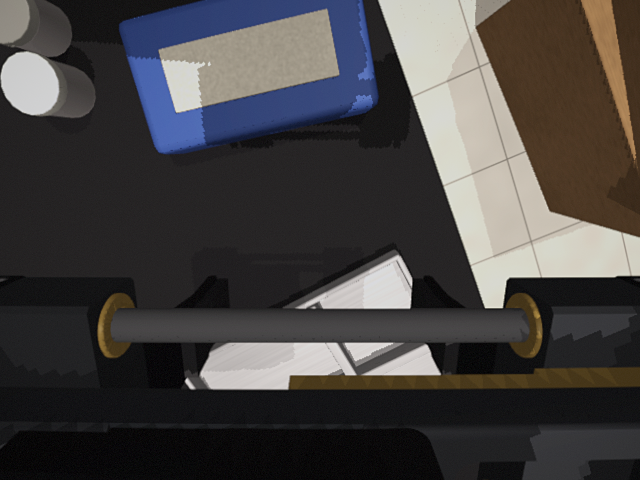

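The top view shows the case at about (185,245). The oblong pocket is at (163,228), square at (204,223), large round at (167,270) and small round at (209,264). The dropper is at (315,240), jar (376,227), square bottle (312,286), oblong bottle (364,289), beaker (343,180) and food box (456,303).

```bash
cat > h.py <<'E'
import numpy as np, cv2
def dist(i): return np.array([i['k1'],0,0,0,0.]), np.array([[i['fx'],0,i['cx']],[0,i['fy'],i['cy']],[0,0,1]])
def slopes(i,uv):
    D,K=dist(i); return cv2.undistortPoints(np.array(uv,float).reshape(-1,1,2),K,D).reshape(-1,2)
def onplane(i,uv,z):
    s=slopes(i,uv); R=i['R'];C=-R.T@i['t']
    d=np.c_[s,np.ones(len(s))]@R
    return C+d*((z-C[2])/d[:,2])[:,None]
def proj(i,X):
    D,K=dist(i); return cv2.projectPoints(np.array(X,float).reshape(-1,1,3),cv2.Rodrigues(i['R'])[0],i['t'],K,D)[0].reshape(-1,2)
def cloud(i,dep):
    v,u=np.mgrid[0:480,0:640]; s=slopes(i,np.c_[u.ravel(),v.ravel()])
    z=dep.ravel(); P=np.c_[s,np.ones(len(s))]*z[:,None]
    W=(P-i['t'])@i['R']; W[z==0]=np.nan
    return W.reshape(480,640,3)
def tri(obs): # [(info,uv)...]
    A=np.zeros((3,3));b=np.zeros(3)
    for i,uv in obs:
        C=-i['R'].T@i['t'];d=np.r_[slopes(i,[uv])[0],1]@i['R'];d/=np.linalg.norm(d)
        M=np.eye(3)-np.outer(d,d);A+=M;b+=M@C
    X=np.linalg.solve(A,b); return X,[np.linalg.norm((np.eye(3)-np.outer(d,d))@(X-C)) for i,uv in obs for C in [-i['R'].T@i['t']] for d in [(lambda q:q/np.linalg.norm(q))(np.r_[slopes(i,[uv])[0],1]@i['R'])]]
E
python3 - <<'E'
from plant import bot
from h import *
def crop(n,x0,y0,x1,y1,s,o):
    p=cv2.imread(f"pics/{n}0.png")[y0:y1,x0:x1]; cv2.imwrite(o,cv2.resize(p,None,fx=s,fy=s,interpolation=cv2.INTER_CUBIC))
crop("top",290,150,410,320,3.5,"pics/t_obj.png") if 0 else crop("top",280,155,410,315,3.7,"pics/t_obj.png")
crop("top",125,185,245,305,5,"pics/t_case.png")
crop("side",240,200,450,330,3.8,"pics/s_obj.png")
crop("side",240,100,370,195,6,"pics/s_case.png")
i=bot.camera_info("top");W=cloud(i,np.load("pics/top0.npy"))
for n,u,v in [("drop",315,240),("jar",376,227),("sq",312,286),("ob",364,289),("beaker",343,185),("box",456,303),("obP",163,228),("sqP",204,223),("LRP",167,270),("SRP",209,264),("foam",187,245),("table",280,340)]: print(n,W[v,u].round(1))
w=bot.camera_info("wrist"); print(-w['R'].T@w['t'])
E
```

```text
drop [ 574.2 -171.3   88.7]
jar [ 608.5 -328.1   71.2]
sq [ 458.5 -163.1   89. ]
ob [ 450.3 -294.    81.3]
beaker [ 730.2 -248.5    7.5]
box [ 413.3 -528.3   73.2]
obP [615.1 231.5  14.1]
sqP [628.1 122.9  13. ]
LRP [503.3 217.4  19.5]
SRP [518.8 108.   14.6]
foam [567.3 161.7  39. ]
table [318.3 -78.6   0.8]
[204.83873566 647.50444604 383.56549062]
```

View pics/t_obj.png

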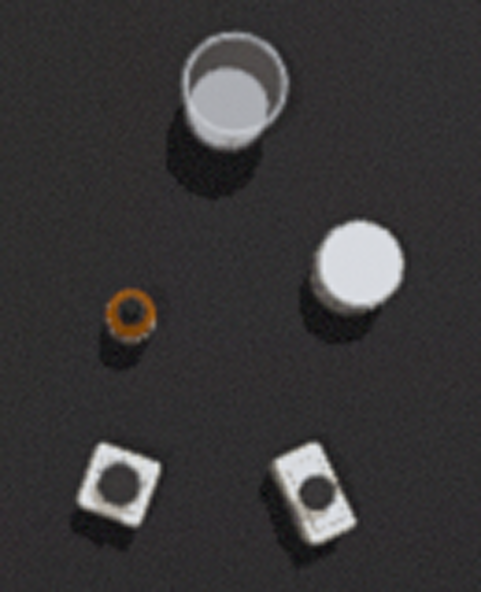

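View pics/t_case.png

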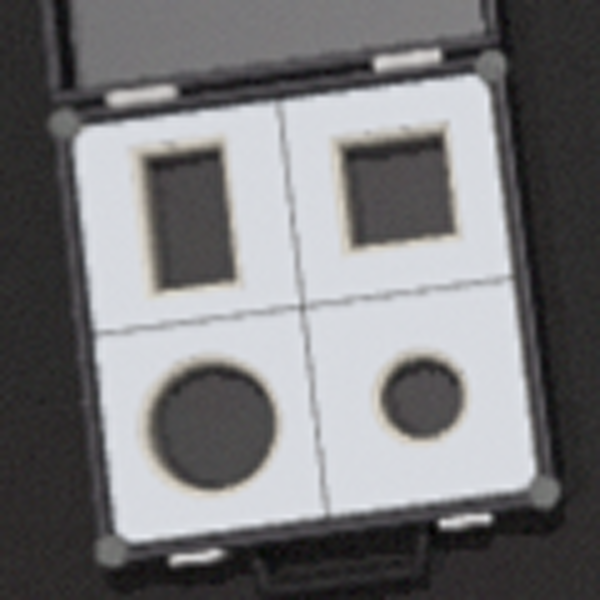

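View pics/s_obj.png

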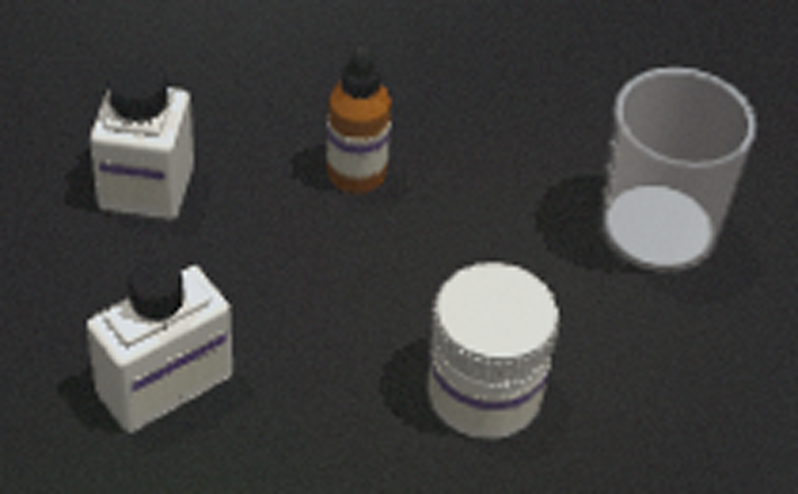

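View pics/s_case.png

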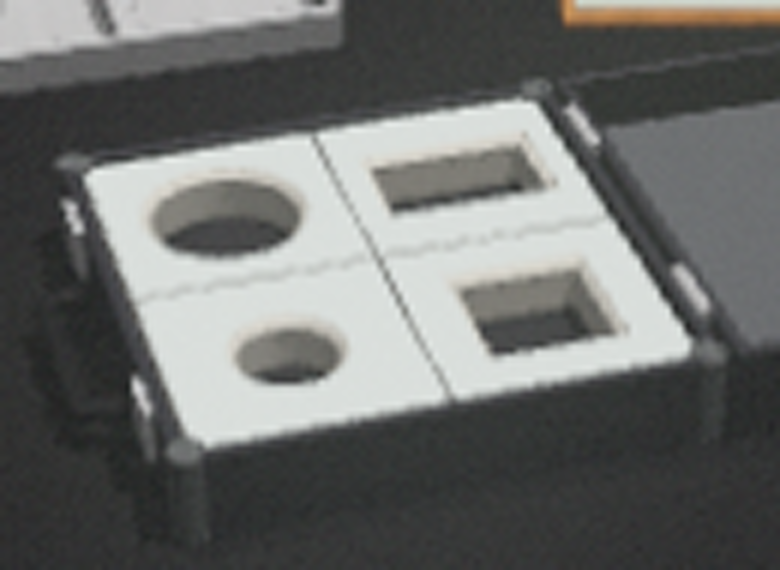

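```bash
python3 - <<'E'
from plant import bot
from h import *
from scipy.spatial.transform import Rotation as Ro
s=bot.get_state(); R=Ro.from_euler('xyz',s['eef_rot'],degrees=True).as_matrix();print("tool x,y,z cols\n",R.round(3), s['ee_pos'])
it=bot.camera_info("top");iS=bot.camera_info("side")
T=lambda x,y:(125+(x+.5)/5-.5,185+(y+.5)/5-.5)
S=lambda x,y:(240+(x+.5)/6-.5,100+(y+.5)/6-.5)
pts={'c':((302,307),(385,255)),'far':((281,101),(313,135)),'near':((328,516),(450,402)),'L':((95,331),(145,298)),'R':((513,277),(608,215))}
# side: 'far'/'near' seam: match by trying
for n,(a,b) in pts.items():
    print(n,"top@37",onplane(it,[T(*a)],37)[0].round(1),"side@37",onplane(iS,[S(*b)],37)[0].round(1))
print(tri([(it,T(302,307)),(iS,S(385,255))]))
for n,i in(("top",it),("side",iS)):
    W=cloud(i,np.load(f"pics/{n}0.npy"))
    def med(u,v,r=3): return np.nanmedian(W[v-r:v+r+1,u-r:u+r+1].reshape(-1,3),0).round(1)
    if n=="top": L=dict(foam1=(190,230),foam2=(180,265),foam3=(150,265),obf=(164,229),sqf=(205,224),lrf=(168,270),srf=(209,265),table=(280,340),table2=(260,250),jar=(376,225))
    else: L=dict(foam1=(295,160),foam2=(310,147),table=(225,200),jar=(369,281),lrf=(278,140),box=(270,410))
    for k,(u,v) in L.items(): print(n,k,med(u,v,1 if k[-1]=='f' else 3))
T=lambda x,y:(280+(x+.5)/3.7-.5,155+(y+.5)/3.7-.5)
S=lambda x,y:(240+(x+.5)/3.8-.5,200+(y+.5)/3.8-.5)
print('jar top@68',onplane(it,[T(360,265)],68),onplane(iS,[S(496,312)],68),tri([(it,T(360,265)),(iS,S(496,312))]))
print('drop cap top',onplane(it,[T(131,309)],92),onplane(iS,[S(361,57)],93))
print('sq cap top',onplane(it,[T(119,482)],85),onplane(iS,[S(139,85)],85),)
print('ob cap',onplane(it,[T(318,491)],85),onplane(iS,[S(156,280)],85))
q=onplane(it,[T(103,443),T(161,464),T(137,528),T(78,490)],60);print('sq corners',q.round(1),q.mean(0))
q=onplane(it,[T(271,461),T(317,442),T(357,527),T(309,545)],60);print('ob corners',q.round(1),q.mean(0))
E
```

```text
tool x,y,z cols
 [[-0.001  0.397  0.918]
 [-0.001  0.918 -0.397]
 [-1.    -0.001  0.   ]] [268.13009625 618.97665097 221.74975914]
c top@37 [564.9 167.3  37. ] side@37 [568.3 173.9  37. ]
far top@37 [673.6 180.1  37. ] side@37 [550.5 279.1  37. ]
near top@37 [456.2 152.1  37. ] side@37 [578.1  62.7  37. ]
L top@37 [552.9 275.1  37. ] side@37 [460.7 158.8  37. ]
R top@37 [580.1  57.4  37. ] side@37 [673.  189.1  37. ]
(array([565.8242846 , 166.00145086,  42.31292103]), [np.float64(1.3647619639324193), np.float64(1.3647619639326038)])
top foam1 [606.4 154.3  40.2]
top foam2 [515.3 178.8  38.3]
top foam3 [515.5 256.   41. ]
top obf [612.4 228.   14.8]
top sqf [625.  119.6  16.7]
top lrf [503.5 216.   19.5]
top srf [516.1 108.   16. ]
top table [318.4 -78.8   1. ]
top table2 [ 5.565e+02 -2.520e+01  1.000e-01]
top jar [ 614.  -328.3   67.8]
side foam1 [534.8 106.8  37.6]
side foam2 [579.5 138.4  42.7]
side table [352.2  15.6   1.9]
side jar [ 608.6 -331.8   69.2]
side lrf [504.1 224.7  17.3]
side box [ 407.5 -536.9   73.1]
jar top@68 [[ 610.80664175 -330.86972955   68.        ]] [[ 610.45409258 -333.29789977   68.        ]] (array([ 611.20488986, -331.22367647,   65.21028229]), [np.float64(0.07073321904079409), np.float64(0.07073321904071257)])
drop cap top [[ 578.52775806 -171.34149644   92.        ]] [[ 577.18472948 -174.53306272   93.        ]]
sq cap top [[ 461.32748393 -162.59224993   85.        ]] [[ 459.96938396 -167.15695898   85.        ]]
ob cap [[ 454.4083277  -297.71252067   85.        ]] [[ 453.03584948 -299.23044585   85.        ]]
sq corners [[ 488.7 -151.8   60. ]
 [ 473.9 -191.8   60. ]
 [ 430.  -175.    60. ]
 [ 456.4 -134.4   60. ]] [ 462.24392496 -163.25492001   60.        ]
ob corners [[ 475.6 -267.9   60. ]
 [ 488.5 -300.    60. ]
 [ 429.7 -326.8   60. ]
 [ 417.6 -293.5   60. ]] [ 452.83861346 -297.05632915   60.        ]
```

```bash
python3 -m jog '[{"claw":1,"translation":[32,-54,4],"angular":[0,0,-6]},{"claw":1,"translation":[64,-108,8],"angular":[0,0,-12]},{"claw":1,"translation":[96,-162,12],"angular":[0,0,-18]},{"claw":1,"translation":[128,-216,16],"angular":[0,0,-24]},{"claw":1,"translation":[160,-270,20],"angular":[0,0,-30]},{"claw":1,"translation":[192,-324,24],"angular":[0,0,-36]},{"claw":1,"translation":[224,-378,28],"angular":[0,0,-42]},{"claw":1,"translation":[256,-432,32],"angular":[0,0,-48]},{"claw":1,"translation":[288,-486,36],"angular":[0,0,-54]},{"claw":1,"translation":[316,-535,40],"angular":[0,0,-60]}]'
python3 - <<'E'
from plant import bot
print(bot.get_state()['qpos'].round(1))
E
```

```text
time_s: 1.4
ee_pos: [584.8, 82.1, 261.9]
eef_rot: [-96.3, 89.9, -179.9]
force: [2.0, -0.1, 0.3]
gripper_width: 1.001
[-29.5  17.6  22.3  98.   -7.2  65.9   1.3]
```

```bash
cat > snap.py <<'E'
import sys,pickle,cv2,numpy as np
from plant import bot
n=sys.argv[1]; cam=sys.argv[2] if len(sys.argv)>2 else "wrist"
s=bot.get_state(); i=bot.camera_info(cam); p,d=bot.camera(cam)
cv2.imwrite(f"pics/{n}.png",p); pickle.dump((i,p,d,s),open(f"pics/{n}.pkl","wb"))
print(s['time_s'],s['ee_pos'],s['eef_rot'],s['force'])
E
python3 snap.py w1
```

```text
1.4 [584.77750219  82.14344034 261.85397249] [ -96.28036188   89.92084458 -179.89708551] [ 2.00699908 -0.06566797  0.27594932]
```

View pics/w1.png

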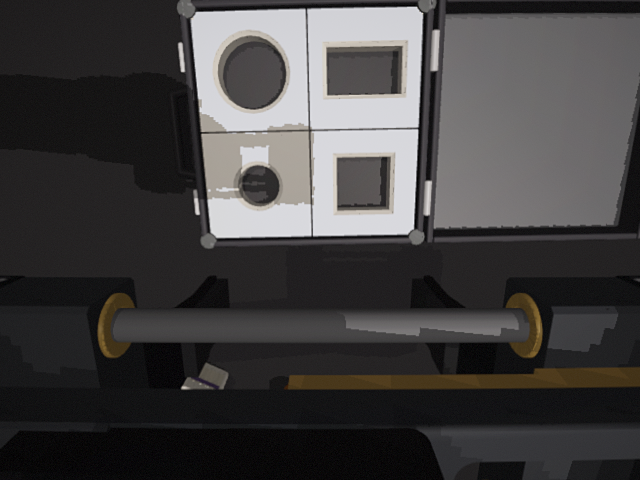

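The wrist picture shows all four pockets: the seam cross at (310,131), large round (252,71), oblong (366,69), small round (260,186) and square (364,183).

```bash
python3 - <<'E'
from h import *
import pickle
i,p,d,s=pickle.load(open("pics/w1.pkl","rb"))
c=p[0:245,175:440]; cv2.imwrite("pics/w1c.png",cv2.resize(c,None,fx=3,fy=2.4 if 0 else 2.4,interpolation=cv2.INTER_CUBIC)[:600]) if 0 else cv2.imwrite("pics/w1c.png",cv2.resize(c,None,fx=2.4,fy=2.4,interpolation=cv2.INTER_CUBIC))
W=cloud(i,d)
def med(u,v,r=3): return np.nanmedian(W[v-r:v+r+1,u-r:u+r+1].reshape(-1,3),0).round(1)
for k,(u,v) in dict(f1=(320,120),f2=(320,140),f3=(300,120),f4=(215,220),f5=(405,225),fl_lr=(252,75),fl_ob=(366,72),fl_sq=(364,185),fl_sr=(260,186),tab=(120,50),tab2=(330,255),lid=(530,120)).items(): print(k,med(u,v))
C=-i['R'].T@i['t'];print("cam",C)
for z in(37,39,41):
  q=onplane(i,[(310,131.5),(252,71.5),(366,69),(260,186),(364,183)],z);print(z,q.round(1).tolist(),np.linalg.norm(q[1]-q[2]),np.linalg.norm(q[3]-q[4]),np.linalg.norm(q[1]-q[3]))
E
```

```text
f1 [574.9 177.4  40.7]
f2 [577.  158.2  40.9]
f3 [555.  175.2  40.6]
f4 [474.6  64.   40.5]
f5 [677.3  81.1  40.3]
fl_lr [499.9 215.3  16. ]
fl_ob [616.4 231.1  16.2]
fl_sq [630.6 116.3  15.8]
fl_sr [516.3 102.3  16.4]
tab [ 3.544e+02  2.280e+02 -2.000e-01]
tab2 [ 6.038e+02  2.690e+01 -6.000e-01]
lid [796.8 204.8  17.6]
cam [577.99946922 152.14666747 423.65110918]
37 [[566.0, 165.4, 37.0], [503.6, 215.4, 37.0], [614.2, 229.9, 37.0], [519.5, 104.9, 37.0], [627.7, 120.1, 37.0]] 111.47346201867403 109.33034540379441 111.63552468791278
39 [[566.1, 165.3, 39.0], [504.0, 215.1, 39.0], [614.0, 229.5, 39.0], [519.8, 105.1, 39.0], [627.5, 120.3, 39.0]] 110.89685194631983 108.76482086340458 111.05807632664447
41 [[566.1, 165.3, 41.0], [504.4, 214.7, 41.0], [613.8, 229.1, 41.0], [520.1, 105.4, 41.0], [627.2, 120.5, 41.0]] 110.32024187396568 108.19929632301461 110.4806279653761
```

View pics/w1c.png

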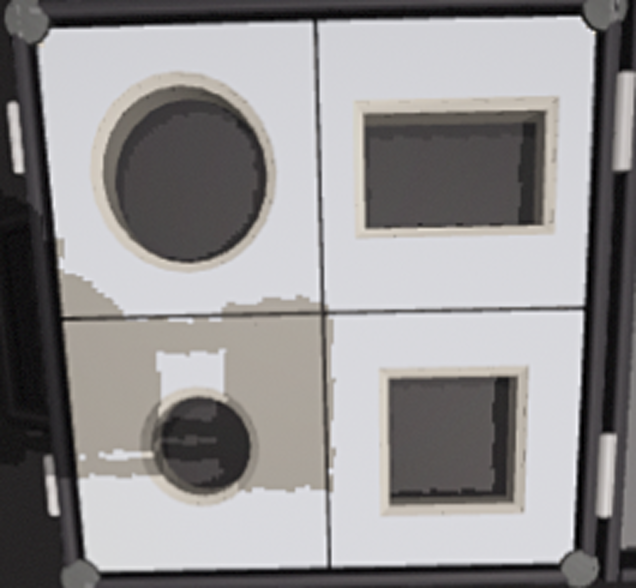

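```bash
python3 - <<'E'
from h import *
import pickle
i,p,d,s=pickle.load(open("pics/w1.pkl","rb"))
U=lambda x,y:(175+(x+.5)/2.4-.5,(y+.5)/2.4-.5)
z=40
f=lambda L:onplane(i,[U(*a) for a in L],z)
sm=f([(62,318),(585,309),(315,20),(330,568),(323.5,314)]);print(sm.round(1))
a=np.degrees(np.arctan2(*(sm[1]-sm[0])[[1,0]]));b=np.degrees(np.arctan2(*(sm[2]-sm[3])[[1,0]]))-90;print("yaw",a,b, "mid",(sm[0]+sm[1])/2,(sm[2]+sm[3])/2,np.linalg.norm(sm[1]-sm[0]),np.linalg.norm(sm[2]-sm[3]))
print("ob",f([(357,101),(558,97),(555,232),(358,237)]).mean(0))
print("sq",f([(380,368),(527,368),(523,512),(381,515)]).mean(0))
print("LR",f([(92,172),(276,172),(184,72),(184,271)]).round(1).tolist())
print("SR",f([(142,445),(257,445),(200,387),(200,503)]).round(1).tolist())
th=np.radians((a+b)/2);c=sm[4,:2];ex=np.array([np.cos(th),np.sin(th)]);ey=np.array([-ex[1],ex[0]])
for n,sx,sy in(("ob",1,1),("sq",1,-1),("LR",-1,1),("SR",-1,-1)):print(n,(c+55*sx*ex+55*sy*ey).round(1))
E
```

```text
[[456.3 152.6  40. ]
 [674.1 180.5  40. ]
 [550.6 275.6  40. ]
 [579.8  57.5  40. ]
 [565.5 166.2  40. ]]
yaw 7.3030480450291115 7.624621297106131 mid [565.19562179 166.57265575  40.        ] [565.22886947 166.53401633  40.        ] 219.6552394922294 220.04485863823663
ob [613.11480088 228.71543868  40.        ]
sq [626.8166888  119.34025467  40.        ]
LR [[466.5, 211.0, 40.0], [540.6, 219.0, 40.0], [501.1, 251.6, 40.0], [506.2, 176.9, 40.0]]
SR [[492.7, 103.2, 40.0], [542.5, 108.7, 40.0], [516.1, 130.6, 40.0], [519.6, 80.5, 40.0]]
ob [612.9 227.9]
sq [627.2 118.8]
LR [503.8 213.6]
SR [518.1 104.5]
```

```bash
python3 -m jog '[{"claw":1,"translation":[-10,-45,10],"angular":[0,0,-4]},{"claw":1,"translation":[-22,-95,20],"angular":[0,0,-8]},{"claw":1,"translation":[-34,-145,28],"angular":[0,0,-12]},{"claw":1,"translation":[-46,-195,28],"angular":[0,0,-16]},{"claw":1,"translation":[-58,-245,28],"angular":[0,0,-20]},{"claw":1,"translation":[-70,-295,28],"angular":[0,0,-25]},{"claw":1,"translation":[-82,-350,28],"angular":[0,0,-30]},{"claw":1,"translation":[-92,-397,28],"angular":[0,0,-33]},{"claw":1,"translation":[-92,-397,28],"angular":[0,0,-33]}]'
python3 snap.py w2
```

```text
time_s: 2.58
ee_pos: [494.0, -329.6, 290.8]
eef_rot: [16.6, 89.4, -101.3]
force: [-0.1, 0.5, -0.5]
gripper_width: 1.0
2.575 [ 493.9920833  -329.57146501  290.82213331] [  16.57248093   89.4055646  -101.33156547] [-0.08885391  0.50315074 -0.47372982]
```

View pics/w2.png

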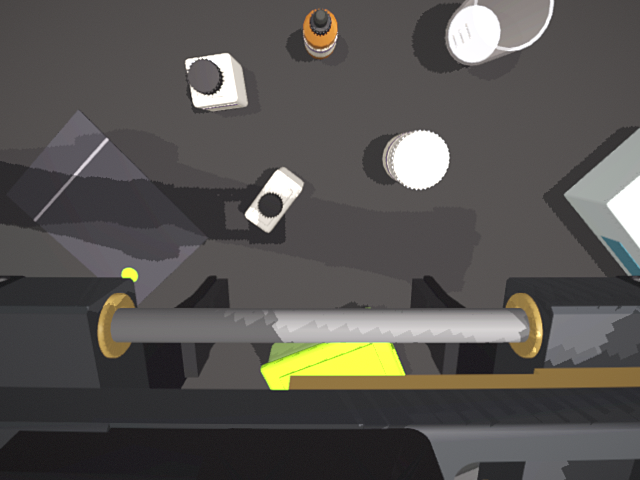

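All four containers show: square bottle cap (206,76), dropper bulb (320,18), jar lid (416,159), oblong bottle cap (271,205). The y ended 14 mm past the command, so I'll check that it has settled.

```bash
python3 snap.py w3; python3 - <<'E'
from plant import bot
from h import *
import pickle
s=bot.get_state();print(s['qpos'].round(1),s['qvel'].round(1))
i,p,d,s=pickle.load(open("pics/w3.pkl","rb"))
cv2.imwrite("pics/w3c.png",cv2.resize(p[0:245,175:465],None,fx=2.4,fy=2.4,interpolation=cv2.INTER_CUBIC))
W=cloud(i,d)
def med(u,v,r=1): return np.nanmedian(W[v-r:v+r+1,u-r:u+r+1].reshape(-1,3),0).round(1)
for k,(u,v) in dict(jar=(418,158),obcap=(271,204),sqcap=(205,76),drop=(320,18)).items(): print(k,med(u,v))
E
```

```text
2.625 [ 495.48111179 -326.68802923  290.50451692] [  16.24987592   89.53227925 -101.39956928] [0.43634478 0.8173267  0.6184458 ]
[ -1.   18.4  39.1  96.2 -11.9  69.5  13.3] [-1.5 -0.3 -1.7  0.2 -0.1  0.  -0. ]
jar [ 612.1 -323.1   67.6]
obcap [ 458.3 -293.1   84.9]
sqcap [ 463.1 -160.1   84.5]
drop [ 579.  -169.5   94.4]
```

View pics/w3c.png

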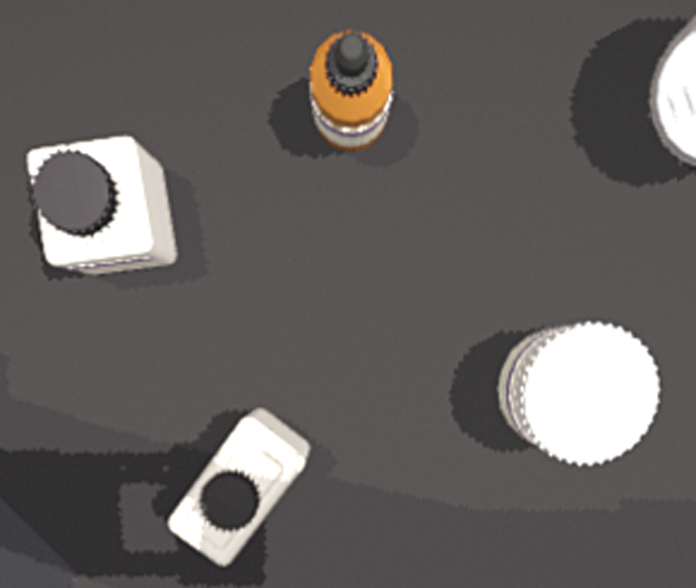

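```bash
python3 -m jog '[{"claw":1,"translation":[0,0,0],"angular":[0,0,0]},{"claw":1,"translation":[0,0,0],"angular":[0,0,0]},{"claw":1,"translation":[0,0,0],"angular":[0,0,0]}]'; python3 snap.py w4; python3 - <<'E'
from h import *
p=cv2.imread("pics/w4.png")
g=lambda p:(255*(p/255.)**1.6).astype(np.uint8)
a=cv2.resize(g(p[155:240,235:315]),None,fx=5,fy=5,interpolation=cv2.INTER_CUBIC)
b=cv2.resize(g(p[40:125,175:255]),None,fx=5,fy=5,interpolation=cv2.INTER_CUBIC)
cv2.imwrite("pics/w4c.png",np.hstack([a,b]))
E
```

```text
time_s: 3.05
ee_pos: [496.9, -324.1, 290.4]
eef_rot: [17.5, 89.6, -99.9]
force: [-0.9, -0.4, 0.5]
gripper_width: 1.003
3.05 [ 496.85703272 -324.08174101  290.39254053] [ 17.48505616  89.6057881  -99.88733001] [-0.87926863 -0.36647616  0.45611923]
```

View pics/w4c.png

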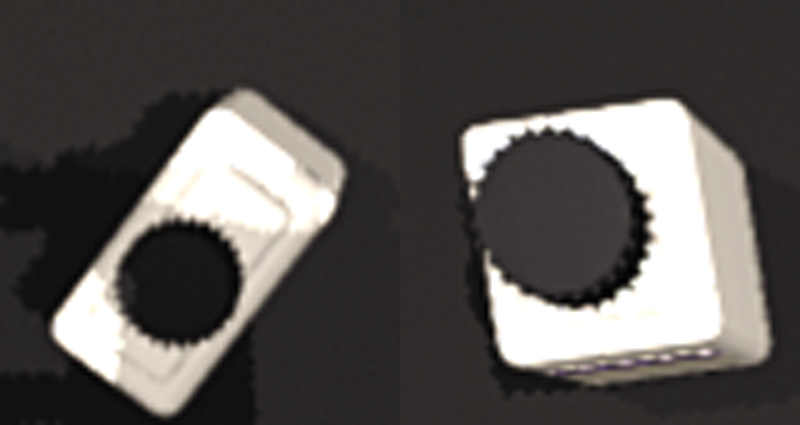

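View pics/w4.png

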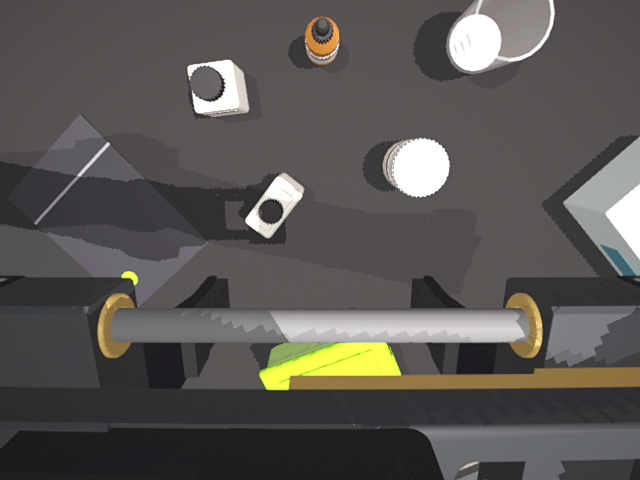

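```bash
python3 - <<'E'
from h import *
import pickle
i,p,d,s=pickle.load(open("pics/w4.pkl","rb"))
A=lambda x,y:(235+(x+.5)/5-.5,155+(y+.5)/5-.5); B=lambda x,y:(175+(x-400+.5)/5-.5,40+(y+.5)/5-.5)
ang=lambda v:np.degrees(np.arctan2(v[1],v[0]))
q=onplane(i,[B(462,127),B(690,97),B(722,345),B(502,366)],60);print("sq",q.mean(0).round(1),[round(ang(q[(k+1)%4]-q[k])%90,1) for k in range(4)],[np.linalg.norm(q[(k+1)%4]-q[k]).round(1) for k in range(4)])
q=onplane(i,[A(48,325),A(213,105),A(328,205),A(168,418)],60);print("ob",q.mean(0).round(1),[round(ang(q[(k+1)%4]-q[k])%90,1) for k in range(4)],[np.linalg.norm(q[(k+1)%4]-q[k]).round(1) for k in range(4)])
print("sqcap@85",onplane(i,[B(555,213)],85).round(1),"obcap",onplane(i,[A(180,282)],85).round(1))
# jar lid
g=p.min(2); m=(g>245).astype(np.uint8); n,l,st,ce=cv2.connectedComponentsWithStats(m)
k=l[167,419];print("jar px",ce[k],st[k],onplane(i,[ce[k]],68).round(1), onplane(i,[(st[k][0]+st[k][2]/2-.5,st[k][1]+st[k][3]/2-.5)],68).round(1))
W=cloud(i,d)
z=W[...,2]
for nm,(u0,u1,v0,v1),zz in (("jar",(375,460,130,205),(64,72)),("drop",(300,345,5,70),(90,100)),("sqcap",(180,255,50,125),(80,90)),("obcap",(240,310,165,245),(80,90))):
    w=W[v0:v1,u0:u1].reshape(-1,3); w=w[(w[:,2]>zz[0])&(w[:,2]<zz[1])]; print(nm,len(w),w.mean(0).round(1),((w.max(0)+w.min(0))/2).round(1),np.ptp(w,0).round(1))
    it=bot=None
E
```

```text
sq [ 461.6 -162.7   60. ] [np.float64(69.1), np.float64(67.4), np.float64(67.5), np.float64(68.0)] [np.float64(45.8), np.float64(46.4), np.float64(45.2), np.float64(45.1)]
ob [ 454.1 -296.6   60. ] [np.float64(24.3), np.float64(21.2), np.float64(25.2), np.float64(23.1)] [np.float64(60.5), np.float64(32.1), np.float64(59.4), np.float64(33.0)]
sqcap@85 [[ 461.5 -162.1   85. ]] obcap [[ 455.8 -296.5   85. ]]
jar px [420.82942603 167.31164107] [ 394  138   55   59 2474] [[ 612.5 -329.6   68. ]] [[ 612.8 -329.4   68. ]]
jar 2472 [ 612.2 -329.6   67.6] [ 612.4 -330.5   67.3] [59.1 58.7  6.5]
drop 169 [ 578.9 -171.4   93.2] [ 579.1 -170.9   93.1] [12.  12.   6.2]
sqcap 925 [ 461.3 -162.2   84.5] [ 461.  -162.    83.6] [31.7 31.3  7.1]
obcap 468 [ 454.6 -296.6   84.3] [ 454.4 -296.7   83.3] [25.1 25.1  6.3]
```

```bash
cat > go.py <<'E'
import sys,numpy as np
from plant import bot
from scipy.spatial.transform import Rotation as Ro
x,y,z,az=map(float,sys.argv[1:5])
s=bot.get_state();R=Ro.from_euler('xyz',s['eef_rot'],degrees=True)
a=np.radians(az);yv=np.array([np.cos(a),np.sin(a),0]);xv=np.array([0,0,-1.]);zv=np.cross(xv,yv)
T=Ro.from_matrix(np.c_[xv,yv,zv])
M=R.as_matrix()
print("t",round(s['time_s'],2),"pos",s['ee_pos'].round(1),"jawaz",round(np.degrees(np.arctan2(M[1,1],M[0,1])),1),"tilt",M[:2,0].round(3),"F",s['force'].round(1),"w",round(87*s['gripper_width'],1))
print("d",(np.array([x,y,z])-s['ee_pos']).round(1),"rot",np.degrees((T*R.inv()).as_rotvec()).round(1),"q",s['qpos'].round(0))
E
python3 go.py 461.5 -162.3 140 -22
```

```text
t 3.1 pos [ 496.8 -324.3  290.4] jawaz -27.4 tilt [-0.001 -0.007] F [ 0.1 -0.1  0.2] w 87.0
d [ -35.3  162.  -150.4] rot [ 0.4 -0.   5.4] q [ -1.  18.  39.  96. -12.  70.  13.]
```

```bash
python3 -m jog '[{"claw":1,"translation":[-6,25,-15],"angular":[0,0,1]},{"claw":1,"translation":[-14,65,-40],"angular":[0.2,0,3]},{"claw":1,"translation":[-23,105,-80],"angular":[0.4,0,4.5]},{"claw":1,"translation":[-32,145,-120],"angular":[0.4,0,5.4]},{"claw":1,"translation":[-35,162,-145],"angular":[0.4,0,5.4]},{"claw":1,"translation":[-35,162,-150],"angular":[0.4,0,5.4]},{"claw":1,"translation":[-35,162,-150],"angular":[0.4,0,5.4]},{"claw":1,"translation":[-35,162,-150],"angular":[0.4,0,5.4]}]'; python3 go.py 461.5 -162.3 33 -22
```

```text
time_s: 4.1
ee_pos: [462.8, -163.8, 141.6]
eef_rot: [83.3, 89.9, -28.8]
force: [0.5, -0.0, 0.1]
gripper_width: 0.999
t 4.1 pos [ 462.8 -163.8  141.6] jawaz -22.1 tilt [ 0.002 -0.001] F [ 0.5 -0.   0.1] w 86.9
d [  -1.3    1.5 -108.6] rot [0.1 0.1 0.1] q [-13.  17.  33. 119. -12.  48.   5.]
```

```bash
python3 -m jog '[{"claw":1,"translation":[-1.3,1.5,-25],"angular":[0,0,0]},{"claw":1,"translation":[-1.3,1.5,-60],"angular":[0,0,0]},{"claw":1,"translation":[-1.3,1.5,-90],"angular":[0,0,0]},{"claw":1,"translation":[-1.3,1.5,-105],"angular":[0,0,0]},{"claw":1,"translation":[-1.3,1.5,-108.6],"angular":[0,0,0]},{"claw":1,"translation":[-1.3,1.5,-108.6],"angular":[0,0,0]},{"claw":1,"translation":[-1.3,1.5,-108.6],"angular":[0,0,0]}]'; python3 go.py 461.5 -162.3 33 -22
```

```text
time_s: 4.97
ee_pos: [462.3, -162.5, 34.0]
eef_rot: [93.8, 89.8, -18.3]
force: [-0.6, -0.1, -0.3]
gripper_width: 0.999
t 4.97 pos [ 462.3 -162.5   34. ] jawaz -22.1 tilt [ 0.004 -0.001] F [-0.6 -0.1 -0.3] w 87.0
d [-0.8  0.2 -1. ] rot [0.1 0.2 0.1] q [ -7.  27.  27. 123. -22.  34.  13.]
```

```bash
python3 -m jog '[{"claw":0.2,"translation":[-0.5,0,-0.5],"angular":[0,0,0]},{"claw":0.1,"translation":[-0.5,0,-0.5],"angular":[0,0,0]},{"claw":0.05,"translation":[-0.5,0,-0.5],"angular":[0,0,0]},{"claw":-0.2,"translation":[-0.5,0,-0.5],"angular":[0,0,0]},{"claw":-0.4,"translation":[-0.5,0,-0.5],"angular":[0,0,0]},{"claw":-1,"translation":[-0.5,0,-0.5],"angular":[0,0,0]},{"claw":-1,"translation":[-0.5,0,-0.5],"angular":[0,0,0]},{"claw":-1,"translation":[-0.5,0,-0.5],"angular":[0,0,0]}]'; python3 go.py 461.5 -162.3 33 -22
```

```text
time_s: 5.98
ee_pos: [461.6, -162.4, 33.4]
eef_rot: [95.8, 89.8, -16.3]
force: [-1.0, 1.1, 0.9]
gripper_width: 0.523
t 5.97 pos [ 461.6 -162.4   33.4] jawaz -22.1 tilt [ 0.003 -0.001] F [-1.   1.1  0.9] w 45.5
d [-0.1  0.1 -0.4] rot [0.1 0.2 0.1] q [ -7.  27.  27. 123. -22.  34.  14.]
```

```bash
python3 -m jog '[{"claw":-1,"translation":[0,0,8],"angular":[0,0,0]},{"claw":-1,"translation":[0,0,30],"angular":[0,0,0]},{"claw":-1,"translation":[4,6,65],"angular":[0,0,1]},{"claw":-1,"translation":[14,22,100],"angular":[0,0,3]},{"claw":-1,"translation":[32,52,125],"angular":[0,0,7]},{"claw":-1,"translation":[52,88,125],"angular":[0,0,11]},{"claw":-1,"translation":[74,124,125],"angular":[0,0,15]},{"claw":-1,"translation":[96,160,125],"angular":[0,0,19]},{"claw":-1,"translation":[117,196,125],"angular":[0,0,23]},{"claw":-1,"translation":[135,228,125],"angular":[0,0,27]}]'; python3 go.py 627 119 160 7.5
```

```text
time_s: 7.22
ee_pos: [597.3, 67.0, 158.7]
eef_rot: [91.9, 89.8, 7.0]
force: [-0.4, -0.4, -1.5]
gripper_width: 0.525
t 7.22 pos [597.3  67.  158.7] jawaz 5.1 tilt [0.004 0.001] F [-0.4 -0.4 -1.5] w 45.7
d [29.7 52.   1.3] rot [-0.   0.2  2.4] q [-28.  24.  23. 103. -11.  54.   5.]
```

```bash
python3 -m jog '[{"claw":-1,"translation":[15,25,0],"angular":[0,0,1]},{"claw":-1,"translation":[25,42,0],"angular":[0,0.2,2]},{"claw":-1,"translation":[29.7,50,0],"angular":[0,0.2,2.4]},{"claw":-1,"translation":[29.7,52,0],"angular":[0,0.2,2.4]},{"claw":-1,"translation":[29.7,52,0],"angular":[0,0.2,2.4]},{"claw":-1,"translation":[29.7,52,0],"angular":[0,0.2,2.4]}]'; python3 go.py 627 119 52 7.5; python3 snap.py w5; python3 snap.py t5 top;python3 snap.py s5 side
```

```text
time_s: 7.98
ee_pos: [626.8, 117.9, 158.9]
eef_rot: [113.0, 90.0, 30.4]
force: [-0.2, 0.8, -2.2]
gripper_width: 0.528
t 7.97 pos [626.8 117.9 158.9] jawaz 7.4 tilt [0. 0.] F [-0.2  0.8 -2.2] w 45.9
d [   0.2    1.1 -106.9] rot [-0.   0.   0.1] q [-30.  28.  22.  98. -12.  56.   3.]
7.975 [626.76499765 117.89702093 158.86126556] [113.03396031  89.97003196  30.40994742] [-0.16578479  0.75714462 -2.24597426]
8.025 [626.83098348 118.05489058 158.88394604] [116.35405842  89.96041076  33.73787332] [ 0.13845253 -0.35346797 -2.08688364]
8.075 [626.86140689 118.27326397 158.85120144] [123.97633454  89.95742504  41.37711823] [-1.43415634  0.40535102  0.11929672]
```

View pics/w5.png

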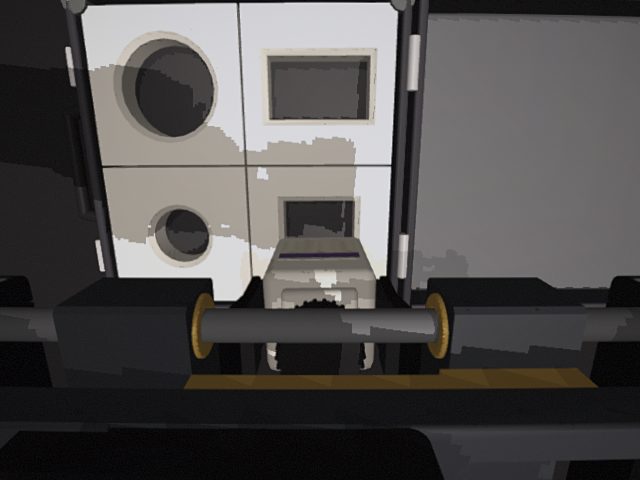

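View pics/s5.png

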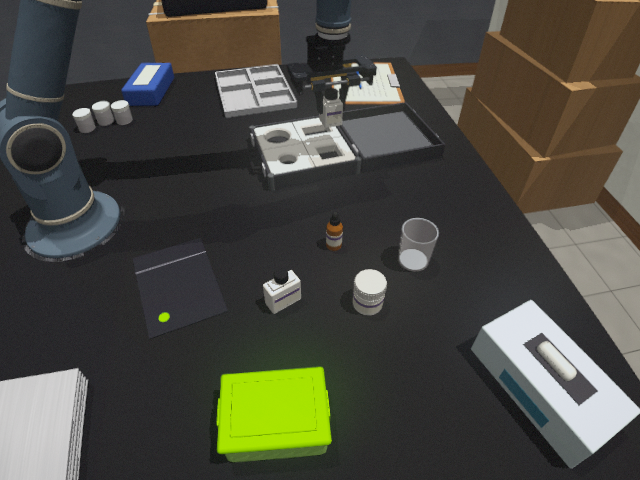

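This second wrist view puts the seam cross at (244,166), with the large round pocket at (169,85), oblong at (320,86) and the square pocket's far edge at (318,198). I'll triangulate the foam height from the two wrist views.

```bash
python3 - <<'E'
from h import *
import pickle
a=pickle.load(open("pics/w1.pkl","rb"));b=pickle.load(open("pics/w5.pkl","rb"))
i1,i2=a[0],b[0]
cv2.imwrite("pics/w5c.png",cv2.resize(b[1][0:300,70:420],None,fx=2,fy=2,interpolation=cv2.INTER_CUBIC))
U=lambda x,y:(175+(x+.5)/2.4-.5,(y+.5)/2.4-.5)
for n,p1,p2 in(("cross",U(323.5,314),(244.5,165.5)),("ob1",U(357,101),(262,50)),("ob2",U(558,97),(376,48)),("ob3",U(555,232),(374.5,124)),("ob4",U(358,237),(266,124)),("sqfarL",U(380,368),(278.5,198))):
    X,e=tri([(i1,p1),(i2,p2)]);print(n,X.round(1),np.round(e[0],2), onplane(i2,[p2],40).round(1))
W=cloud(i2,b[2])
def med(u,v,r=2): return np.nanmedian(W[v-r:v+r+1,u-r:u+r+1].reshape(-1,3),0).round(1)
for k,(u,v) in dict(f=(255,110),f2=(230,185),LR=(172,90),ob=(320,88),sq=(318,218)).items():print(k,med(u,v))
E
```

```text
cross [565.3 166.5  44.3] 0.53 [[564.2 166.6  40. ]]
ob1 [570.4 247.5  42.7] 0.48 [[570.  247.6  40. ]]
ob2 [648.8 258.3  43.1] 0.01 [[649.1 259.1  40. ]]
ob3 [655.7 208.3  44.4] 0.1 [[656.4 208.6  40. ]]
ob4 [576.4 198.7  33. ] 0.1 [[577.5 198.4  40. ]]
sqfarL [592.  146.5  44.4] 0.68 [[592.1 145.4  40. ]]
f [568.7 207.1  40.8]
f2 [554.5 150.7  40.5]
LR [498.9 215.4  16.6]
ob [613.1 231.5  16.1]
sq [624.7 129.1  16.2]
```

View pics/w5c.png

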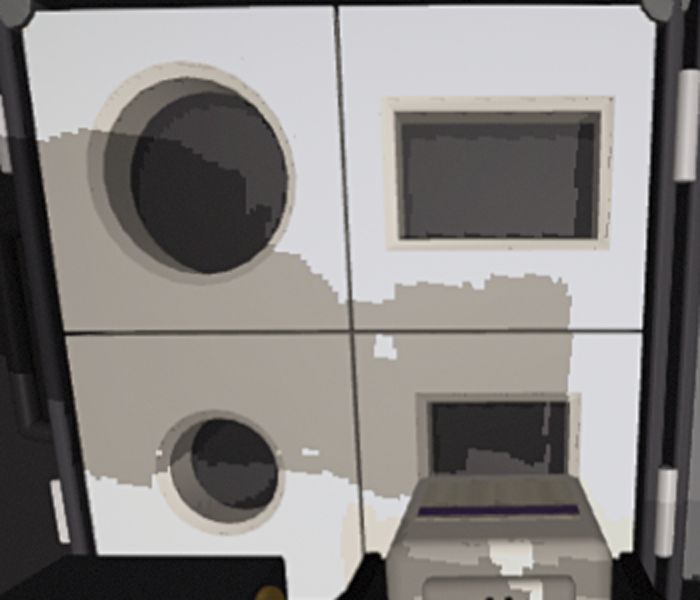

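```bash
python3 -m jog '[{"claw":-1,"translation":[0,0.8,-15],"angular":[0,0,0]},{"claw":-1,"translation":[0,0.8,-35],"angular":[0,0,0]},{"claw":-1,"translation":[0,0.8,-55],"angular":[0,0,0]},{"claw":-1,"translation":[0,0.8,-70],"angular":[0,0,0]},{"claw":-1,"translation":[0,0.8,-78],"angular":[0,0,0]},{"claw":-1,"translation":[0,0.8,-80],"angular":[0,0,0]},{"claw":-1,"translation":[0,0.8,-80],"angular":[0,0,0]},{"claw":-1,"translation":[0,0.8,-80],"angular":[0,0,0]}]'; python3 go.py 626.8 119.1 52 7.5
```

```text
time_s: 9.12
ee_pos: [627.4, 119.3, 79.6]
eef_rot: [108.2, 89.9, 25.6]
force: [-0.2, 0.2, -1.8]
gripper_width: 0.527
t 9.12 pos [627.4 119.3  79.6] jawaz 7.4 tilt [0.002 0.001] F [-0.2  0.2 -1.8] w 45.8
d [ -0.6  -0.2 -27.6] rot [-0.1  0.1  0.1] q [-29.  33.  20. 102. -14.  48.   5.]
```

```bash
python3 -m jog '[{"claw":-1,"translation":[-0.4,0,-6],"angular":[0,0,0]},{"claw":-1,"translation":[-0.4,0,-14],"angular":[0,0,0]},{"claw":-1,"translation":[-0.4,0,-21],"angular":[0,0,0]},{"claw":-1,"translation":[-0.4,0,-25],"angular":[0,0,0]},{"claw":-1,"translation":[-0.4,0,-27],"angular":[0,0,0]},{"claw":-1,"translation":[-0.4,0,-27],"angular":[0,0,0]},{"claw":-1,"translation":[-0.4,0,-27],"angular":[0,0,0]}]'; python3 go.py 626.8 119.1 50 7.5
```

```text
time_s: 10.0
ee_pos: [627.2, 119.4, 52.8]
eef_rot: [106.4, 89.8, 23.8]
force: [-0.4, 0.0, -1.5]
gripper_width: 0.526
t 10.0 pos [627.2 119.4  52.8] jawaz 7.4 tilt [0.002 0.001] F [-0.4  0.  -1.5] w 45.8
d [-0.4 -0.3 -2.8] rot [-0.1  0.1  0.1] q [-28.  35.  19. 102. -15.  45.   6.]
```

```bash
python3 -m jog '[{"claw":-1,"translation":[0,0,-1],"angular":[0,0,0]},{"claw":-1,"translation":[0,0,-2],"angular":[0,0,0]},{"claw":-1,"translation":[0,0,-2.5],"angular":[0,0,0]},{"claw":-1,"translation":[0,0,-2.5],"angular":[0,0,0]}]'; python3 go.py 626.8 119.1 50 7.5
python3 -m jog '[{"claw":-1,"translation":[0,0,-1],"angular":[0,0,0]},{"claw":-1,"translation":[0,0,-1],"angular":[0,0,0]},{"claw":-1,"translation":[0,0,-1],"angular":[0,0,0]}]'; python3 go.py 626.8 119.1 50 7.5
```

```text
time_s: 10.5
ee_pos: [627.2, 119.3, 50.2]
eef_rot: [107.0, 89.9, 24.4]
force: [0.1, -0.7, -2.2]
gripper_width: 0.526
t 10.5 pos [627.2 119.3  50.2] jawaz 7.4 tilt [0.002 0.001] F [ 0.1 -0.7 -2.2] w 45.8
d [-0.4 -0.2 -0.2] rot [-0.1  0.1  0.1] q [-28.  35.  19. 102. -15.  45.   6.]
time_s: 10.88
ee_pos: [627.3, 119.4, 49.5]
eef_rot: [106.2, 89.8, 23.7]
force: [-0.6, -0.1, 1.5]
gripper_width: 0.531
t 10.88 pos [627.3 119.4  49.5] jawaz 7.4 tilt [0.003 0.001] F [-0.6 -0.1  1.5] w 46.2
d [-0.5 -0.3  0.5] rot [-0.1  0.1  0.1] q [-28.  35.  19. 102. -15.  45.   6.]
```

```bash
python3 -m jog '[{"claw":0.2,"translation":[0,0,0],"angular":[0,0,0]},{"claw":0.4,"translation":[0,0,0],"angular":[0,0,0]},{"claw":0.4,"translation":[0,0,0],"angular":[0,0,0]},{"claw":0.4,"translation":[0,0,0],"angular":[0,0,0]}]'; python3 go.py 626.8 119.1 50 7.5
python3 -m jog '[{"claw":0.4,"translation":[0,0,15],"angular":[0,0,0]},{"claw":0.4,"translation":[0,0,45],"angular":[0,0,0]},{"claw":0.4,"translation":[0,0,90],"angular":[0,0,0]},{"claw":1,"translation":[0,0,140],"angular":[0,0,0]},{"claw":1,"translation":[0,-20,170],"angular":[0,0,0]},{"claw":1,"translation":[0,-40,175],"angular":[0,0,0]},{"claw":1,"translation":[0,-40,175],"angular":[0,0,0]}]'; python3 snap.py w6;python3 go.py 454.4 -296.6 170 -66.3
```

```text
time_s: 11.38
ee_pos: [627.3, 119.4, 49.5]
eef_rot: [106.6, 89.8, 24.0]
force: [-0.4, 0.4, 0.8]
gripper_width: 0.697
t 11.38 pos [627.3 119.4  49.5] jawaz 7.4 tilt [0.003 0.001] F [-0.4  0.4  0.8] w 60.7
d [-0.5 -0.3  0.5] rot [-0.1  0.1  0.1] q [-28.  35.  19. 102. -15.  45.   6.]
time_s: 12.25
ee_pos: [627.1, 76.6, 224.7]
eef_rot: [91.5, 89.8, 8.7]
force: [-0.6, 0.0, -1.1]
gripper_width: 0.983
12.25 [627.09554333  76.64114798 224.68167385] [91.48359566 89.8392438   8.65929452] [-0.6010282   0.02579631 -1.07575642]
t 12.3 pos [626.6  78.5 223.6] jawaz 7.3 tilt [0.001 0.001] F [ 1.1  0.  -0.7] w 86.1
d [-172.2 -375.1  -53.6] rot [ -0.    0.1 -73.6] q [-28.  24.  23.  95. -10.  63.   6.]
```

View pics/w6.png

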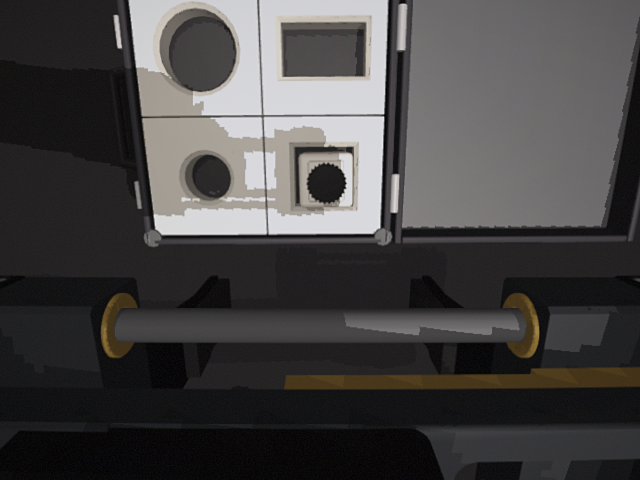

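The square bottle stands upright in its pocket with its cap at (326,182). Next is the oblong bottle.

```bash
python3 -m jog '[{"claw":1,"translation":[-10,-22,0],"angular":[0,0,-5]},{"claw":1,"translation":[-30,-65,-5],"angular":[0,0,-14]},{"claw":1,"translation":[-50,-109,-10],"angular":[0,0,-23]},{"claw":1,"translation":[-70,-153,-15],"angular":[0,0,-32]},{"claw":1,"translation":[-90,-197,-20],"angular":[0,0,-41]},{"claw":1,"translation":[-110,-241,-25],"angular":[0,0,-50]},{"claw":1,"translation":[-130,-285,-30],"angular":[0,0,-59]},{"claw":1,"translation":[-150,-329,-35],"angular":[0,0,-67]},{"claw":1,"translation":[-165,-360,-45],"angular":[0,0,-72]},{"claw":1,"translation":[-172,-375,-53],"angular":[0,0,-73.6]}]'; python3 go.py 454.4 -296.6 150 -66.3
```

```text
time_s: 13.55
ee_pos: [453.4, -296.9, 169.1]
eef_rot: [-31.2, 89.9, 172.4]
force: [0.5, 0.8, -0.1]
gripper_width: 1.004
t 13.55 pos [ 453.4 -296.9  169.1] jawaz -66.4 tilt [-0.001  0.   ] F [ 0.5  0.8 -0.1] w 87.4
d [  1.    0.3 -19.1] rot [-0.  -0.1  0.1] q [ -6.  22.  45. 111. -19.  54. -18.]
```

```bash
python3 -m jog '[{"claw":1,"translation":[0.5,0,-8],"angular":[0,0,0]},{"claw":1,"translation":[1,0.2,-25],"angular":[0,0,0]},{"claw":1,"translation":[1,0.2,-60],"angular":[0,0,0]},{"claw":1,"translation":[1,0.2,-95],"angular":[0,0,0]},{"claw":1,"translation":[1,0.2,-120],"angular":[0,0,0]},{"claw":1,"translation":[1,0.2,-133],"angular":[0,0,0]},{"claw":1,"translation":[1,0.2,-136],"angular":[0,0,0]},{"claw":1,"translation":[1,0.2,-136],"angular":[0,0,0]},{"claw":1,"translation":[1,0.2,-136],"angular":[0,0,0]}]'; python3 go.py 454.4 -296.6 33 -66.3
```

```text
time_s: 14.68
ee_pos: [455.1, -297.0, 33.9]
eef_rot: [114.7, 90.0, -41.7]
force: [-0.4, 0.4, 0.6]
gripper_width: 1.0
t 14.68 pos [ 455.1 -297.    33.9] jawaz -66.4 tilt [ 0.001 -0.001] F [-0.4  0.4  0.6] w 87.0
d [-0.7  0.4 -0.9] rot [0.  0.  0.1] q [  1.  33.  36. 117. -30.  40.  -9.]
```

```bash
python3 -m jog '[{"claw":0.2,"translation":[-0.5,0.3,-0.5],"angular":[0,0,0]},{"claw":0,"translation":[-0.5,0.3,-0.5],"angular":[0,0,0]},{"claw":-0.1,"translation":[-0.5,0.3,-0.5],"angular":[0,0,0]},{"claw":-0.15,"translation":[-0.5,0.3,-0.5],"angular":[0,0,0]},{"claw":-0.2,"translation":[-0.5,0.3,-0.5],"angular":[0,0,0]},{"claw":-0.4,"translation":[-0.5,0.3,-0.5],"angular":[0,0,0]},{"claw":-1,"translation":[-0.5,0.3,-0.5],"angular":[0,0,0]},{"claw":-1,"translation":[-0.5,0.3,-0.5],"angular":[0,0,0]},{"claw":-1,"translation":[-0.5,0.3,-0.5],"angular":[0,0,0]}]'; python3 go.py 613 228.3 160 -82.5
```

```text
time_s: 15.8
ee_pos: [454.6, -296.7, 33.4]
eef_rot: [111.7, 90.0, -44.8]
force: [0.3, 0.2, -1.0]
gripper_width: 0.392
t 15.8 pos [ 454.6 -296.7   33.4] jawaz -66.4 tilt [ 0.001 -0.001] F [ 0.3  0.2 -1. ] w 34.1
d [158.4 525.  126.6] rot [  0.    0.  -16.1] q [  1.  33.  36. 117. -30.  40.  -9.]
```

```bash
python3 -m jog '[{"claw":-1,"translation":[0,0,8],"angular":[0,0,0]},{"claw":-1,"translation":[0,0,30],"angular":[0,0,0]},{"claw":-1,"translation":[2,6,65],"angular":[0,0,0]},{"claw":-1,"translation":[7,24,100],"angular":[0,0,-1]},{"claw":-1,"translation":[16,52,128],"angular":[0,0,-2]},{"claw":-1,"translation":[27,90,142],"angular":[0,0,-3]},{"claw":-1,"translation":[39,130,142],"angular":[0,0,-4]},{"claw":-1,"translation":[51,170,142],"angular":[0,0,-5]},{"claw":-1,"translation":[64,212,142],"angular":[0,0,-6]},{"claw":-1,"translation":[76,252,142],"angular":[0,0,-7]}]'; python3 go.py 613 228.3 175 -82.5
```

```text
time_s: 17.05
ee_pos: [530.6, -43.2, 175.8]
eef_rot: [148.8, 90.0, -14.6]
force: [0.3, -0.1, -1.0]
gripper_width: 0.388
t 17.05 pos [530.6 -43.2 175.8] jawaz -73.4 tilt [ 0.001 -0.   ] F [ 0.3 -0.1 -1. ] w 33.8
d [ 82.4 271.5  -0.8] rot [ 0.   0.  -9.1] q [-36.  20.  46. 112. -18.  55. -55.]
```

```bash
python3 -m jog '[{"claw":-1,"translation":[12,40,0],"angular":[0,0,-1]},{"claw":-1,"translation":[24,80,0],"angular":[0,0,-2.5]},{"claw":-1,"translation":[37,122,0],"angular":[0,0,-4]},{"claw":-1,"translation":[50,164,0],"angular":[0,0,-5.5]},{"claw":-1,"translation":[62,204,0],"angular":[0,0,-7]},{"claw":-1,"translation":[72,238,0],"angular":[0,0,-8]},{"claw":-1,"translation":[79,261,0],"angular":[0,0,-9]},{"claw":-1,"translation":[82.4,271.5,0],"angular":[0,0,-9.1]},{"claw":-1,"translation":[82.4,271.5,0],"angular":[0,0,-9.1]},{"claw":-1,"translation":[82.4,271.5,0],"angular":[0,0,-9.1]}]'; python3 go.py 613 228.3 80 -82.5;python3 snap.py w7
```

```text
time_s: 18.3
ee_pos: [612.8, 226.5, 176.0]
eef_rot: [100.0, 89.9, -72.6]
force: [-0.5, -0.6, -1.1]
gripper_width: 0.388
t 18.3 pos [612.8 226.5 176. ] jawaz -82.7 tilt [ 0.    -0.001] F [-0.5 -0.6 -1.1] w 33.8
d [  0.2   1.8 -96. ] rot [0.1 0.  0.2] q [-54.  32.  44.  96. -25.  62. -85.]
18.3 [612.83014379 226.4799141  176.01418932] [100.02316434  89.94620561 -72.63610428] [-0.51518218 -0.61383043 -1.07331985]
```

View pics/w7.png

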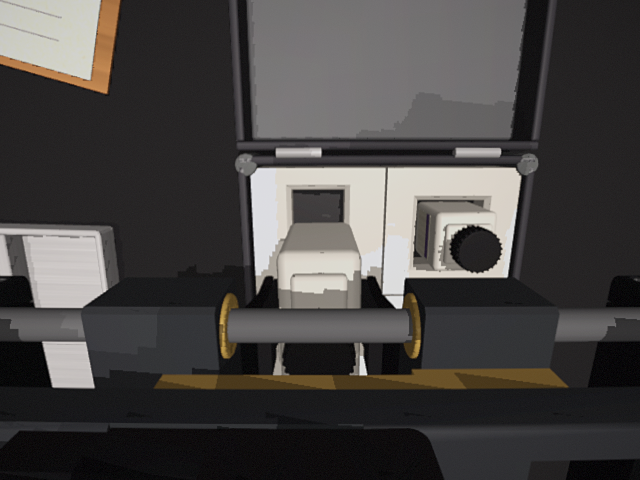

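The oblong bottle is over its pocket and aligned with it: the pocket's far edge is at (318,188) and the bottle's shoulder at (320,230). Descending.

```bash
python3 -m jog '[{"claw":-1,"translation":[0.2,1,-15],"angular":[0,0,0]},{"claw":-1,"translation":[0.2,1.5,-40],"angular":[0,0,0]},{"claw":-1,"translation":[0.2,1.5,-65],"angular":[0,0,0]},{"claw":-1,"translation":[0.2,1.5,-85],"angular":[0,0,0]},{"claw":-1,"translation":[0.2,1.5,-95],"angular":[0,0,0]},{"claw":-1,"translation":[0.2,1.5,-96],"angular":[0,0,0]},{"claw":-1,"translation":[0.2,1.5,-96],"angular":[0,0,0]},{"claw":-1,"translation":[0.2,1.5,-96],"angular":[0,0,0]}]'; python3 go.py 613 228.3 52.5 -82.5
```

```text
time_s: 19.35
ee_pos: [613.7, 228.2, 81.0]
eef_rot: [174.1, 89.9, 1.4]
force: [-0.3, -0.4, -1.1]
gripper_width: 0.389
t 19.35 pos [613.7 228.2  81. ] jawaz -82.7 tilt [0.002 0.   ] F [-0.3 -0.4 -1.1] w 33.8
d [ -0.7   0.1 -28.5] rot [-0.   0.1  0.2] q [-51.  38.  40. 100. -30.  53. -81.]
```

```bash
python3 -m jog '[{"claw":-1,"translation":[-0.6,0,-6],"angular":[0,0,0]},{"claw":-1,"translation":[-0.6,0,-14],"angular":[0,0,0]},{"claw":-1,"translation":[-0.6,0,-22],"angular":[0,0,0]},{"claw":-1,"translation":[-0.6,0,-27],"angular":[0,0,0]},{"claw":-1,"translation":[-0.6,0,-29],"angular":[0,0,0]},{"claw":-1,"translation":[-0.6,0,-29],"angular":[0,0,0]},{"claw":-1,"translation":[-0.6,0,-29],"angular":[0,0,0]}]'; python3 go.py 613 228.3 50 -82.5
python3 -m jog '[{"claw":-1,"translation":[0,0,-1],"angular":[0,0,0]},{"claw":-1,"translation":[0,0,-2],"angular":[0,0,0]},{"claw":-1,"translation":[0,0,-2],"angular":[0,0,0]},{"claw":-1,"translation":[0,0,-2],"angular":[0,0,0]}]'; python3 go.py 613 228.3 50 -82.5
```

```text
time_s: 20.23
ee_pos: [613.3, 228.2, 52.3]
eef_rot: [178.4, 89.9, 5.7]
force: [-0.1, 0.6, -1.5]
gripper_width: 0.385
t 20.23 pos [613.3 228.2  52.3] jawaz -82.7 tilt [0.002 0.   ] F [-0.1  0.6 -1.5] w 33.5
d [-0.3  0.1 -2.3] rot [-0.   0.1  0.2] q [-50.  40.  38. 101. -31.  50. -80.]
time_s: 20.72
ee_pos: [613.3, 228.2, 50.2]
eef_rot: [178.0, 89.9, 5.3]
force: [-0.6, -0.8, -1.1]
gripper_width: 0.388
t 20.73 pos [613.3 228.2  50.2] jawaz -82.7 tilt [0.002 0.   ] F [-0.6 -0.8 -1.1] w 33.8
d [-0.3  0.1 -0.2] rot [-0.   0.1  0.2] q [-50.  40.  38. 101. -31.  50. -80.]
```

```bash
python3 -m jog '[{"claw":-1,"translation":[0,0,-1.2],"angular":[0,0,0]},{"claw":-1,"translation":[0,0,-1.2],"angular":[0,0,0]},{"claw":-1,"translation":[0,0,-1.2],"angular":[0,0,0]}]'; python3 go.py 613 228.3 50 -82.5
```

```text
time_s: 21.1
ee_pos: [613.6, 228.2, 49.4]
eef_rot: [-177.1, 89.8, 10.3]
force: [0.4, 0.3, 2.2]
gripper_width: 0.389
t 21.1 pos [613.6 228.2  49.4] jawaz -82.7 tilt [0.003 0.001] F [0.4 0.3 2.2] w 33.9
d [-0.6  0.1  0.6] rot [-0.   0.2  0.2] q [-50.  40.  38. 101. -32.  50. -80.]
```

```bash
python3 -m jog '[{"claw":0,"translation":[0,0,0],"angular":[0,0,0]},{"claw":0.15,"translation":[0,0,0],"angular":[0,0,0]},{"claw":0.15,"translation":[0,0,0],"angular":[0,0,0]},{"claw":0.15,"translation":[0,0,0],"angular":[0,0,0]}]'
python3 -m jog '[{"claw":0.15,"translation":[0,0,15],"angular":[0,0,0]},{"claw":0.15,"translation":[0,0,45],"angular":[0,0,0]},{"claw":0.15,"translation":[0,0,90],"angular":[0,0,0]},{"claw":1,"translation":[0,0,140],"angular":[0,0,0]},{"claw":1,"translation":[-10,-20,165],"angular":[0,0,5]},{"claw":1,"translation":[-20,-40,170],"angular":[0,0,10]},{"claw":1,"translation":[-20,-40,170],"angular":[0,0,10]}]'; python3 snap.py w8;python3 go.py 612.4 -329.8 150 -30
```

```text
time_s: 21.6
ee_pos: [613.5, 228.2, 49.3]
eef_rot: [-178.9, 89.8, 8.5]
force: [-0.9, 0.3, 0.4]
gripper_width: 0.568
time_s: 22.48
ee_pos: [593.8, 186.3, 221.3]
eef_rot: [-169.2, 89.7, 27.9]
force: [0.2, 0.0, 0.1]
gripper_width: 0.938
22.475 [593.83377132 186.29348241 221.32996819] [-169.2225649    89.68684189   27.86034123] [0.21666258 0.00751351 0.10675612]
t 22.52 pos [593.8 188.  220.4] jawaz -72.8 tilt [0.004 0.003] F [-0.5  0.4 -0.8] w 83.5
d [  18.6 -517.8  -70.4] rot [-0.2  0.2 42.8] q [-53.  26.  44.  98. -20.  64. -76.]
```

View pics/w8.png

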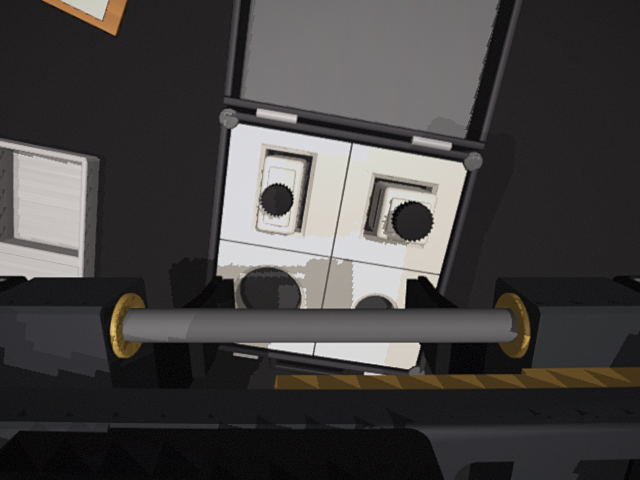

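Both bottles stand in their pockets, with the oblong's cap at (277,199) and the square's at (411,221). Now the jar.

```bash
python3 -m jog '[{"claw":1,"translation":[2,-35,0],"angular":[0,0,4]},{"claw":1,"translation":[4,-90,0],"angular":[0,0,9]},{"claw":1,"translation":[6,-145,0],"angular":[0,0,14]},{"claw":1,"translation":[8,-200,-5],"angular":[0,0,19]},{"claw":1,"translation":[10,-255,-10],"angular":[0,0,24]},{"claw":1,"translation":[12,-310,-15],"angular":[0,0,29]},{"claw":1,"translation":[14,-365,-20],"angular":[0,0,34]},{"claw":1,"translation":[16,-420,-30],"angular":[0,0,38]},{"claw":1,"translation":[18,-475,-45],"angular":[-0.2,0.2,41]},{"claw":1,"translation":[18.6,-510,-60],"angular":[-0.2,0.2,42.8]}]'; python3 go.py 612.4 -329.8 150 -30
```

```text
time_s: 23.78
ee_pos: [612.8, -324.4, 159.1]
eef_rot: [-35.8, 89.9, -155.9]
force: [0.6, 1.1, -0.6]
gripper_width: 1.002
t 23.77 pos [ 612.8 -324.4  159.1] jawaz -30.1 tilt [-0.001 -0.001] F [ 0.6  1.1 -0.6] w 87.2
d [-0.4 -5.4 -9.1] rot [ 0.  -0.1  0.1] q [  2.  35.  34.  90. -21.  61.  12.]
```

```bash
python3 -m jog '[{"claw":1,"translation":[-0.4,-3,-5],"angular":[0,0,0]},{"claw":1,"translation":[-0.4,-5,-15],"angular":[0,0,0]},{"claw":1,"translation":[-0.4,-5.4,-35],"angular":[0,0,0]},{"claw":1,"translation":[-0.4,-5.4,-65],"angular":[0,0,0]},{"claw":1,"translation":[-0.4,-5.4,-95],"angular":[0,0,0]},{"claw":1,"translation":[-0.4,-5.4,-117],"angular":[0,0,0]},{"claw":1,"translation":[-0.4,-5.4,-126],"angular":[0,0,0]},{"claw":1,"translation":[-0.4,-5.4,-126],"angular":[0,0,0]},{"claw":1,"translation":[-0.4,-5.4,-126],"angular":[0,0,0]}]'; python3 go.py 612.4 -329.8 33 -30
```

```text
time_s: 24.9
ee_pos: [613.1, -330.3, 34.2]
eef_rot: [44.2, 89.9, -76.0]
force: [-0.2, 0.6, -0.7]
gripper_width: 1.003
t 24.9 pos [ 613.1 -330.3   34.2] jawaz -30.1 tilt [ 0.    -0.002] F [-0.2  0.6 -0.7] w 87.2
d [-0.7  0.5 -1.2] rot [0.1 0.  0.1] q [  5.  43.  30.  95. -26.  50.  16.]
```

```bash
python3 -m jog '[{"claw":0.6,"translation":[-0.6,0.4,-0.8],"angular":[0,0,0]},{"claw":0.5,"translation":[-0.6,0.4,-0.8],"angular":[0,0,0]},{"claw":0.4,"translation":[-0.6,0.4,-0.8],"angular":[0,0,0]},{"claw":0.35,"translation":[-0.6,0.4,-0.8],"angular":[0,0,0]},{"claw":0.2,"translation":[-0.6,0.4,-0.8],"angular":[0,0,0]},{"claw":-0.2,"translation":[-0.6,0.4,-0.8],"angular":[0,0,0]},{"claw":-1,"translation":[-0.6,0.4,-0.8],"angular":[0,0,0]},{"claw":-1,"translation":[-0.6,0.4,-0.8],"angular":[0,0,0]},{"claw":-1,"translation":[-0.6,0.4,-0.8],"angular":[0,0,0]}]'; python3 go.py 503.8 214 160 10
```

```text
time_s: 26.02
ee_pos: [612.5, -329.9, 33.4]
eef_rot: [44.7, 89.9, -75.4]
force: [-0.0, -0.5, 0.6]
gripper_width: 0.66
t 26.02 pos [ 612.5 -329.9   33.4] jawaz -30.1 tilt [ 0.    -0.002] F [-0.  -0.5  0.6] w 57.4
d [-108.7  543.9  126.6] rot [ 0.1  0.1 40.1] q [  5.  43.  30.  95. -26.  50.  16.]
```

```bash
python3 -m jog '[{"claw":-1,"translation":[0,0,8],"angular":[0,0,0]},{"claw":-1,"translation":[0,0,30],"angular":[0,0,0]},{"claw":-1,"translation":[0,4,65],"angular":[0,0,1]},{"claw":-1,"translation":[-3,16,100],"angular":[0,0,2]},{"claw":-1,"translation":[-8,40,130],"angular":[0,0,4]},{"claw":-1,"translation":[-15,75,145],"angular":[0,0,7]},{"claw":-1,"translation":[-23,116,145],"angular":[0,0,10]},{"claw":-1,"translation":[-32,158,145],"angular":[0,0,13]},{"claw":-1,"translation":[-40,200,145],"angular":[0,0,16]},{"claw":-1,"translation":[-48,242,145],"angular":[0,0,19]}]'; python3 go.py 503.8 214 170 8
```

```text
time_s: 27.28
ee_pos: [564.4, -86.9, 180.1]
eef_rot: [79.6, 89.8, -21.4]
force: [0.5, 0.5, -1.5]
gripper_width: 0.659
t 27.27 pos [564.4 -86.9 180.1] jawaz -11.1 tilt [ 0.003 -0.001] F [ 0.5  0.5 -1.5] w 57.3
d [-60.6 300.9 -10.1] rot [ 0.   0.2 19.1] q [-19.  21.  30. 107. -13.  56.   6.]
```

```bash
python3 -m jog '[{"claw":-1,"translation":[-9,44,0],"angular":[0,0,3]},{"claw":-1,"translation":[-18,88,0],"angular":[0,0,6]},{"claw":-1,"translation":[-27,132,0],"angular":[0,0,9]},{"claw":-1,"translation":[-36,176,0],"angular":[0,0,12]},{"claw":-1,"translation":[-44,220,0],"angular":[0,0.2,15]},{"claw":-1,"translation":[-52,258,-2],"angular":[0,0.2,17]},{"claw":-1,"translation":[-58,286,-5],"angular":[0,0.2,18.5]},{"claw":-1,"translation":[-60.6,300,-8],"angular":[0,0.2,19.1]},{"claw":-1,"translation":[-60.6,301,-10],"angular":[0,0.2,19.1]},{"claw":-1,"translation":[-60.6,301,-10],"angular":[0,0.2,19.1]}]'; python3 go.py 503.8 214 82 8; python3 snap.py w9; python3 snap.py s9 side
```

```text
time_s: 28.52
ee_pos: [504.2, 212.2, 170.0]
eef_rot: [-11.6, 89.9, -93.7]
force: [-0.8, -0.5, -2.6]
gripper_width: 0.66
t 28.52 pos [504.2 212.2 170. ] jawaz 7.9 tilt [-0.    -0.002] F [-0.8 -0.5 -2.6] w 57.5
d [ -0.4   1.8 -88. ] rot [ 0.1 -0.   0.1] q [-44.  19.  21. 110.  -8.  53. -12.]
28.525 [504.2454378  212.24704943 169.99298067] [-11.57582622  89.88840007 -93.67837601] [-0.76639849 -0.4878459  -2.62680016]
28.575 [504.34301446 212.24217184 170.11989479] [ -5.26764584  89.90535709 -87.38860338] [-0.22133667 -0.17742902 -0.86574993]
```

View pics/w9.png

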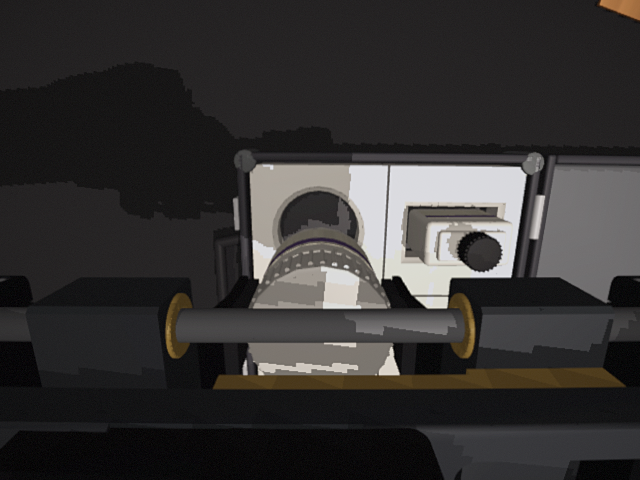

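View pics/s9.png

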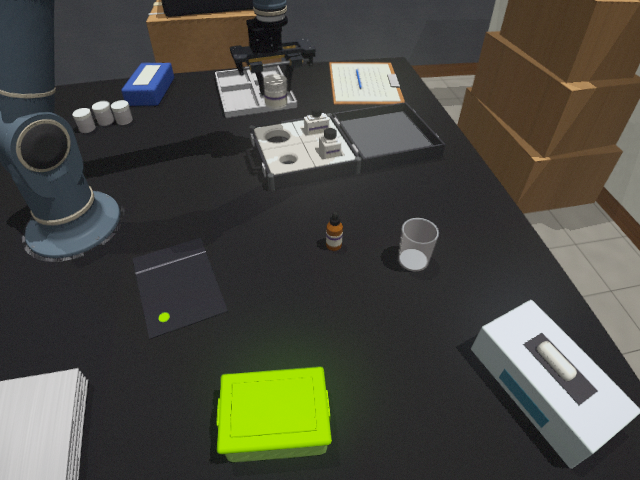

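The jar is centred over the large round pocket at (318,220), and the oblong bottle stands at (480,250).

```bash
python3 -m jog '[{"claw":-1,"translation":[-0.2,1,-12],"angular":[0,0,0]},{"claw":-1,"translation":[-0.4,1.6,-35],"angular":[0,0,0]},{"claw":-1,"translation":[-0.4,1.6,-60],"angular":[0,0,0]},{"claw":-1,"translation":[-0.4,1.6,-80],"angular":[0,0,0]},{"claw":-1,"translation":[-0.4,1.6,-89],"angular":[0,0,0]},{"claw":-1,"translation":[-0.4,1.6,-90],"angular":[0,0,0]},{"claw":-1,"translation":[-0.4,1.6,-90],"angular":[0,0,0]},{"claw":-1,"translation":[-0.4,1.6,-90],"angular":[0,0,0]}]'; python3 go.py 503.8 214 52.5 8
```

```text
time_s: 29.62
ee_pos: [504.5, 214.2, 80.9]
eef_rot: [60.7, 89.9, -21.5]
force: [0.6, 0.4, -1.4]
gripper_width: 0.661
t 29.62 pos [504.5 214.2  80.9] jawaz 7.9 tilt [ 0.002 -0.001] F [ 0.6  0.4 -1.4] w 57.5
d [ -0.7  -0.2 -28.4] rot [0.  0.1 0.1] q [-42.  25.  19. 114. -12.  42.  -9.]
```

```bash
python3 -m jog '[{"claw":-1,"translation":[-0.6,0,-6],"angular":[0,0,0]},{"claw":-1,"translation":[-0.6,0,-14],"angular":[0,0,0]},{"claw":-1,"translation":[-0.6,0,-22],"angular":[0,0,0]},{"claw":-1,"translation":[-0.6,0,-27],"angular":[0,0,0]},{"claw":-1,"translation":[-0.6,0,-29],"angular":[0,0,0]},{"claw":-1,"translation":[-0.6,0,-29],"angular":[0,0,0]},{"claw":-1,"translation":[-0.6,0,-29],"angular":[0,0,0]}]'; python3 go.py 503.8 214 50 8
python3 -m jog '[{"claw":-1,"translation":[0,0,-1],"angular":[0,0,0]},{"claw":-1,"translation":[0,0,-2],"angular":[0,0,0]},{"claw":-1,"translation":[0,0,-2],"angular":[0,0,0]},{"claw":-1,"translation":[0,0,-2],"angular":[0,0,0]}]'; python3 go.py 503.8 214 50 8
```

```text
time_s: 30.5
ee_pos: [504.1, 214.3, 52.1]
eef_rot: [70.8, 89.9, -11.3]
force: [0.3, 0.1, -2.3]
gripper_width: 0.658
t 30.5 pos [504.1 214.3  52.1] jawaz 7.9 tilt [ 0.002 -0.   ] F [ 0.3  0.1 -2.3] w 57.2
d [-0.3 -0.3 -2.1] rot [0.  0.1 0.1] q [-41.  28.  18. 115. -13.  39.  -8.]
time_s: 31.0
ee_pos: [504.1, 214.3, 50.2]
eef_rot: [71.0, 89.9, -11.2]
force: [0.1, 0.5, -1.9]
gripper_width: 0.656
t 31.0 pos [504.1 214.3  50.2] jawaz 7.9 tilt [ 0.002 -0.   ] F [ 0.1  0.5 -1.9] w 57.1
d [-0.3 -0.3 -0.2] rot [0.  0.1 0.1] q [-41.  28.  17. 115. -13.  39.  -7.]
```

```bash
python3 -m jog '[{"claw":-1,"translation":[0,0,-1.2],"angular":[0,0,0]},{"claw":-1,"translation":[0,0,-1.2],"angular":[0,0,0]},{"claw":-1,"translation":[0,0,-1.2],"angular":[0,0,0]}]'; python3 go.py 503.8 214 50 8
```

```text
time_s: 31.38
ee_pos: [504.2, 214.4, 49.4]
eef_rot: [80.5, 89.9, -1.7]
force: [-0.9, 0.5, 3.1]
gripper_width: 0.657
t 31.38 pos [504.2 214.4  49.4] jawaz 7.9 tilt [ 0.002 -0.   ] F [-0.9  0.5  3.1] w 57.2
d [-0.4 -0.4  0.6] rot [0.  0.1 0.1] q [-41.  28.  17. 115. -13.  39.  -7.]
```

```bash
python3 -m jog '[{"claw":0.5,"translation":[0,0,0],"angular":[0,0,0]},{"claw":0.63,"translation":[0,0,0],"angular":[0,0,0]},{"claw":0.63,"translation":[0,0,0],"angular":[0,0,0]},{"claw":0.63,"translation":[0,0,0],"angular":[0,0,0]}]'
python3 -m jog '[{"claw":0.63,"translation":[0,0,15],"angular":[0,0,0]},{"claw":0.63,"translation":[0,0,45],"angular":[0,0,0]},{"claw":0.63,"translation":[0,0,90],"angular":[0,0,0]},{"claw":1,"translation":[5,-15,140],"angular":[0,0,0]},{"claw":1,"translation":[10,-50,165],"angular":[0,0,-2]},{"claw":1,"translation":[20,-100,175],"angular":[0,0,-4]},{"claw":1,"translation":[20,-100,175],"angular":[0,0,-4]}]'; python3 snap.py w10;python3 go.py 579 -171.2 150 -15
```

```text
time_s: 31.88
ee_pos: [504.2, 214.3, 49.2]
eef_rot: [78.3, 89.9, -3.8]
force: [0.2, -0.6, -1.0]
gripper_width: 0.808
time_s: 32.75
ee_pos: [525.7, 109.4, 226.8]
eef_rot: [83.6, 89.6, -3.0]
force: [-0.2, -0.6, -0.2]
gripper_width: 0.995
32.75 [525.70156165 109.44300806 226.77050079] [83.56140977 89.64293432 -3.03673165] [-0.16814532 -0.63683529 -0.18409623]
t 32.8 pos [524.8 112.4 225.8] jawaz 3.6 tilt [0.004 0.001] F [-0.6 -0.3  1.3] w 86.8
d [  54.2 -283.6  -75.8] rot [  0.    0.3 -18.6] q [-37.  14.  25. 108.  -7.  59.  -6.]
```

View pics/w10.png

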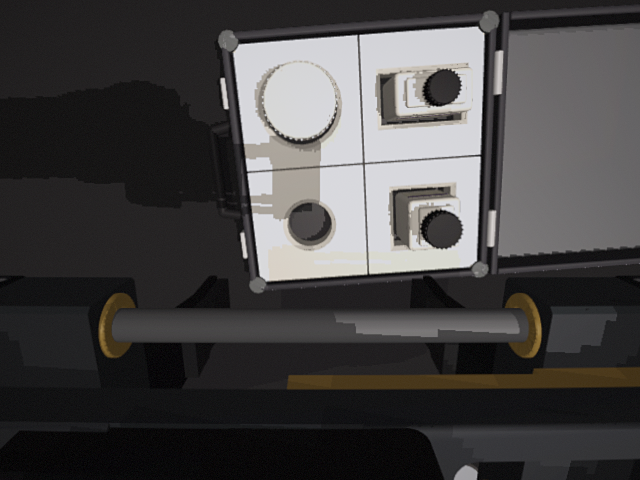

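Three are in: jar lid (301,101), oblong cap (442,87), square cap (442,229). The small round pocket is at (310,223).

```bash
python3 - <<'E'
from h import *
import pickle
i,p,d,s=pickle.load(open("pics/w10.pkl","rb"))
print(onplane(i,[(310,224),(363.7,163)],40.5))
cv2.imwrite("pics/w10c.png",cv2.resize(p[185:265,265:365],None,fx=6,fy=6,interpolation=cv2.INTER_CUBIC))
E
python3 -m jog '[{"claw":1,"translation":[6,-30,0],"angular":[0,0,-3]},{"claw":1,"translation":[14,-75,-5],"angular":[0,0,-6]},{"claw":1,"translation":[23,-120,-15],"angular":[0,0,-9]},{"claw":1,"translation":[32,-165,-25],"angular":[0,0,-12]},{"claw":1,"translation":[41,-210,-40],"angular":[0,0.3,-15]},{"claw":1,"translation":[49,-252,-60],"angular":[0,0.3,-17]},{"claw":1,"translation":[54,-278,-73],"angular":[0,0.3,-18.6]},{"claw":1,"translation":[54.2,-284,-76],"angular":[0,0.3,-18.6]},{"claw":1,"translation":[54.2,-284,-76],"angular":[0,0.3,-18.6]},{"claw":1,"translation":[54.2,-284,-76],"angular":[0,0.3,-18.6]}]'; python3 go.py 579 -171.2 31 -15
```

```text
[[518.37337458 106.05619925  40.5       ]
 [565.30799213 166.98287212  40.5       ]]
time_s: 34.05
ee_pos: [579.6, -169.5, 150.4]
eef_rot: [-170.8, 89.9, 84.4]
force: [0.4, -0.1, -0.3]
gripper_width: 1.003
t 34.05 pos [ 579.6 -169.5  150.4] jawaz -14.8 tilt [0.    0.001] F [ 0.4 -0.1 -0.3] w 87.3
d [  -0.6   -1.7 -119.4] rot [-0.1  0.  -0.2] q [-11.  27.  32. 104. -17.  54.  13.]
```

View pics/w10c.png

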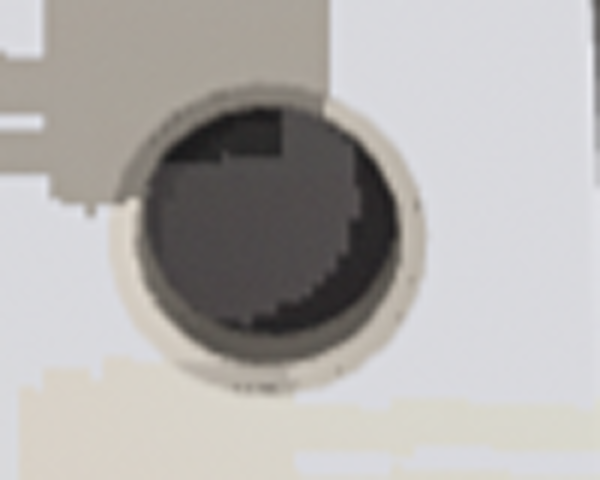

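```bash
python3 -m jog '[{"claw":1,"translation":[-0.6,-1.5,-8],"angular":[0,0,0]},{"claw":1,"translation":[-0.6,-1.7,-28],"angular":[0,0,0]},{"claw":1,"translation":[-0.6,-1.7,-58],"angular":[0,0,0]},{"claw":1,"translation":[-0.6,-1.7,-88],"angular":[0,0,0]},{"claw":1,"translation":[-0.6,-1.7,-110],"angular":[0,0,0]},{"claw":1,"translation":[-0.6,-1.7,-119],"angular":[0,0,0]},{"claw":1,"translation":[-0.6,-1.7,-119],"angular":[0,0,0]},{"claw":1,"translation":[-0.6,-1.7,-119],"angular":[0,0,0]}]'; python3 go.py 579 -171.2 31 -15
```

```text
time_s: 35.05
ee_pos: [579.6, -171.4, 32.0]
eef_rot: [137.4, 89.9, 32.6]
force: [0.6, 0.3, 0.5]
gripper_width: 0.999
t 35.05 pos [ 579.6 -171.4   32. ] jawaz -14.8 tilt [0.001 0.001] F [0.6 0.3 0.5] w 86.9
d [-0.6  0.2 -1. ] rot [-0.1  0.1 -0.2] q [ -7.  35.  27. 108. -23.  42.  19.]
```

```bash
python3 -m jog '[{"claw":0.2,"translation":[-0.5,0.2,-0.8],"angular":[0,0,0]},{"claw":0,"translation":[-0.5,0.2,-0.8],"angular":[0,0,0]},{"claw":-0.1,"translation":[-0.5,0.2,-0.8],"angular":[0,0,0]},{"claw":-0.15,"translation":[-0.5,0.2,-0.8],"angular":[0,0,0]},{"claw":-0.2,"translation":[-0.5,0.2,-0.8],"angular":[0,0,0]},{"claw":-0.4,"translation":[-0.5,0.2,-0.8],"angular":[0,0,0]},{"claw":-1,"translation":[-0.5,0.2,-0.8],"angular":[0,0,0]},{"claw":-1,"translation":[-0.5,0.2,-0.8],"angular":[0,0,0]},{"claw":-1,"translation":[-0.5,0.2,-0.8],"angular":[0,0,0]}]'; python3 go.py 517.9 105.4 170 7.5
```

```text
time_s: 36.17
ee_pos: [579.0, -171.2, 31.2]
eef_rot: [141.1, 89.9, 36.3]
force: [-0.4, 0.2, 0.6]
gripper_width: 0.382
t 36.17 pos [ 579.  -171.2   31.2] jawaz -14.8 tilt [0.001 0.001] F [-0.4  0.2  0.6] w 33.3
d [-61.1 276.6 138.8] rot [-0.1  0.1 22.3] q [ -7.  35.  27. 108. -23.  42.  19.]
```

```bash
python3 -m jog '[{"claw":-1,"translation":[0,0,8],"angular":[0,0,0]},{"claw":-1,"translation":[0,0,30],"angular":[0,0,0]},{"claw":-1,"translation":[-1,4,65],"angular":[0,0,1]},{"claw":-1,"translation":[-4,18,100],"angular":[0,0,2]},{"claw":-1,"translation":[-10,46,130],"angular":[0,0,4]},{"claw":-1,"translation":[-18,84,138],"angular":[0,0,7]},{"claw":-1,"translation":[-28,126,139],"angular":[0,0,10]},{"claw":-1,"translation":[-37,168,139],"angular":[0,0,13]},{"claw":-1,"translation":[-46,210,139],"angular":[0,0,16]},{"claw":-1,"translation":[-53,244,139],"angular":[0,0,19]}]'; python3 go.py 517.9 105.4 160 7.5
```

```text
time_s: 37.42
ee_pos: [525.5, 74.6, 170.7]
eef_rot: [139.7, 89.9, 54.1]
force: [0.7, -0.0, -0.9]
gripper_width: 0.384
t 37.42 pos [525.5  74.6 170.7] jawaz 4.4 tilt [0.001 0.002] F [ 0.7 -0.  -0.9] w 33.4
d [ -7.6  30.8 -10.7] rot [-0.1  0.1  3.1] q [-34.  17.  26. 112. -10.  53.   2.]
```

```bash
python3 -m jog '[{"claw":-1,"translation":[-4,17,-4],"angular":[0,0,2]},{"claw":-1,"translation":[-7,27,-8],"angular":[0,0,3]},{"claw":-1,"translation":[-7.6,30.8,-10],"angular":[-0.1,0.1,3.1]},{"claw":-1,"translation":[-7.6,30.8,-10],"angular":[-0.1,0.1,3.1]},{"claw":-1,"translation":[-7.6,30.8,-10],"angular":[-0.1,0.1,3.1]},{"claw":-1,"translation":[-7.6,30.8,-10],"angular":[-0.1,0.1,3.1]}]'; python3 snap.py w11; python3 go.py 517.9 105.4 80 7.5
```

```text
time_s: 38.17
ee_pos: [518.1, 104.6, 160.8]
eef_rot: [-126.3, 90.0, 151.1]
force: [0.9, -0.1, -0.9]
gripper_width: 0.377
38.175 [518.14833128 104.64457409 160.79201248] [-126.33561811   89.99038082  151.05113222] [ 0.88009444 -0.05724348 -0.85392513]
t 38.23 pos [518.1 104.8 160.8] jawaz 7.4 tilt [-0.  0.] F [-0.3 -0.3 -0.6] w 33.1
d [ -0.2   0.6 -80.8] rot [-0.  -0.   0.1] q [-36.  18.  25. 113. -10.  51.   1.]
```

View pics/w11.png

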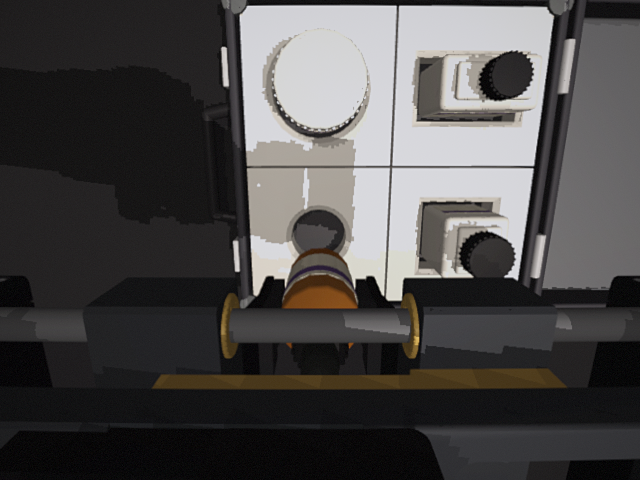

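The dropper bottle at (320,275) lines up with its pocket at (319,233). Descending; contact is expected at a TCP height of about 47.

```bash
python3 -m jog '[{"claw":-1,"translation":[0,0.3,-12],"angular":[0,0,0]},{"claw":-1,"translation":[-0.2,0.5,-35],"angular":[0,0,0]},{"claw":-1,"translation":[-0.3,0.5,-58],"angular":[0,0,0]},{"claw":-1,"translation":[-0.4,0.5,-75],"angular":[0,0,0]},{"claw":-1,"translation":[-0.6,0.5,-81],"angular":[0,0,0]},{"claw":-1,"translation":[-0.6,0.5,-82],"angular":[0,0,0]},{"claw":-1,"translation":[-0.6,0.5,-82],"angular":[0,0,0]},{"claw":-1,"translation":[-0.6,0.5,-82],"angular":[0,0,0]}]'; python3 go.py 517.9 105.4 50 7.5
```

```text
time_s: 39.22
ee_pos: [518.0, 105.5, 79.4]
eef_rot: [114.5, 89.9, 31.9]
force: [-0.1, -0.5, -1.4]
gripper_width: 0.381
t 39.23 pos [518.  105.5  79.4] jawaz 7.4 tilt [0.001 0.001] F [-0.1 -0.5 -1.4] w 33.1
d [ -0.1  -0.1 -29.4] rot [-0.   0.1  0.1] q [-34.  25.  22. 117. -14.  41.   5.]
```

```bash
python3 -m jog '[{"claw":-1,"translation":[0,0,-6],"angular":[0,0,0]},{"claw":-1,"translation":[0,0,-14],"angular":[0,0,0]},{"claw":-1,"translation":[0,0,-22],"angular":[0,0,0]},{"claw":-1,"translation":[0,0,-27],"angular":[0,0,0]},{"claw":-1,"translation":[0,0,-29.5],"angular":[0,0,0]},{"claw":-1,"translation":[0,0,-29.5],"angular":[0,0,0]},{"claw":-1,"translation":[0,0,-29.5],"angular":[0,0,0]}]'; python3 go.py 517.9 105.4 48 7.5
python3 -m jog '[{"claw":-1,"translation":[0,0,-1],"angular":[0,0,0]},{"claw":-1,"translation":[0,0,-1.8],"angular":[0,0,0]},{"claw":-1,"translation":[0,0,-1.8],"angular":[0,0,0]},{"claw":-1,"translation":[0,0,-1.8],"angular":[0,0,0]}]'; python3 go.py 517.9 105.4 48 7.5
```

```text
time_s: 40.1
ee_pos: [518.2, 105.4, 50.1]
eef_rot: [109.5, 89.9, 26.9]
force: [-0.4, -0.3, -0.9]
gripper_width: 0.381
t 40.1 pos [518.2 105.4  50.1] jawaz 7.4 tilt [0.002 0.001] F [-0.4 -0.3 -0.9] w 33.2
d [-0.3 -0.  -2.1] rot [-0.   0.1  0.1] q [-33.  27.  21. 118. -16.  38.   6.]
time_s: 40.6
ee_pos: [518.2, 105.5, 48.3]
eef_rot: [110.2, 89.9, 27.6]
force: [0.6, 1.2, -1.5]
gripper_width: 0.381
t 40.6 pos [518.2 105.5  48.3] jawaz 7.4 tilt [0.002 0.001] F [ 0.6  1.2 -1.5] w 33.1
d [-0.3 -0.1 -0.3] rot [-0.   0.1  0.1] q [-33.  27.  21. 118. -16.  38.   6.]
```

```bash
python3 -m jog '[{"claw":-1,"translation":[0,0,-1.2],"angular":[0,0,0]},{"claw":-1,"translation":[0,0,-1.2],"angular":[0,0,0]},{"claw":-1,"translation":[0,0,-1.2],"angular":[0,0,0]}]'; python3 go.py 517.9 105.4 48 7.5
```

```text
time_s: 40.98
ee_pos: [518.3, 105.5, 47.2]
eef_rot: [107.6, 89.9, 25.0]
force: [0.8, 0.6, -0.3]
gripper_width: 0.378
t 40.98 pos [518.3 105.5  47.2] jawaz 7.4 tilt [0.002 0.001] F [ 0.8  0.6 -0.3] w 32.9
d [-0.4 -0.1  0.8] rot [-0.   0.1  0.1] q [-32.  27.  21. 118. -16.  37.   6.]
```

```bash
python3 -m jog '[{"claw":-1,"translation":[0,0,-0.6],"angular":[0,0,0]},{"claw":-1,"translation":[0,0,-0.6],"angular":[0,0,0]},{"claw":-1,"translation":[0,0,-0.6],"angular":[0,0,0]}]'; python3 go.py 517.9 105.4 48 7.5
```

```text
time_s: 41.35
ee_pos: [518.3, 105.5, 47.1]
eef_rot: [118.9, 89.9, 36.3]
force: [-1.2, 0.1, 5.8]
gripper_width: 0.384
t 41.35 pos [518.3 105.5  47.1] jawaz 7.4 tilt [0.002 0.001] F [-1.2  0.1  5.8] w 33.4
d [-0.4 -0.1  0.9] rot [-0.1  0.1  0.1] q [-32.  27.  21. 118. -16.  37.   6.]
```

```bash
python3 -m jog '[{"claw":0,"translation":[0,0,0.3],"angular":[0,0,0]},{"claw":0.15,"translation":[0,0,0.3],"angular":[0,0,0]},{"claw":0.15,"translation":[0,0,0.3],"angular":[0,0,0]},{"claw":0.15,"translation":[0,0,0.3],"angular":[0,0,0]}]'
python3 -m jog '[{"claw":0.15,"translation":[0,0,12],"angular":[0,0,0]},{"claw":0.15,"translation":[0,0,40],"angular":[0,0,0]},{"claw":0.15,"translation":[0,0,85],"angular":[0,0,0]},{"claw":0.15,"translation":[0,0,130],"angular":[0,0,0]},{"claw":0.5,"translation":[10,-20,175],"angular":[0,0,0]},{"claw":1,"translation":[25,-40,195],"angular":[0,0,0]},{"claw":1,"translation":[35,-50,200],"angular":[0,0,0]},{"claw":1,"translation":[35,-50,200],"angular":[0,0,0]},{"claw":1,"translation":[35,-50,200],"angular":[0,0,0]}]'; python3 snap.py w12;python3 snap.py t12 top;python3 snap.py s12 side
python3 - <<'E'
import cv2
p=cv2.imread("pics/s12.png");cv2.imwrite("pics/s12c.png",cv2.resize(p[90:200,235:365],None,fx=5,fy=5,interpolation=cv2.INTER_CUBIC))
E
```

```text
time_s: 41.85
ee_pos: [518.3, 105.5, 47.3]
eef_rot: [117.3, 89.9, 34.7]
force: [-0.3, -0.0, -0.9]
gripper_width: 0.567
time_s: 42.98
ee_pos: [552.1, 56.4, 245.9]
eef_rot: [-129.1, 89.9, 148.3]
force: [-0.4, 0.7, -1.1]
gripper_width: 0.977
42.975 [552.09130022  56.40197102 245.86775702] [-129.12974181   89.89499768  148.33402554] [-0.4133857   0.72824806 -1.11678053]
43.025 [552.14113067  56.46751675 245.94348826] [-130.42465265   89.90527688  147.05485123] [ 0.60101968  0.28290274 -0.39985744]
43.075 [552.27831725  56.4185249  246.14106983] [-142.05592089   89.92417359  135.42529136] [0.29085496 0.33954218 0.82479257]
```

View pics/w12.png

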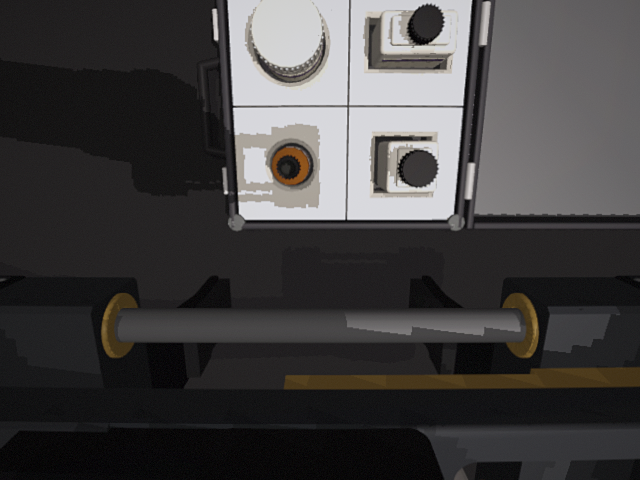

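View pics/s12c.png

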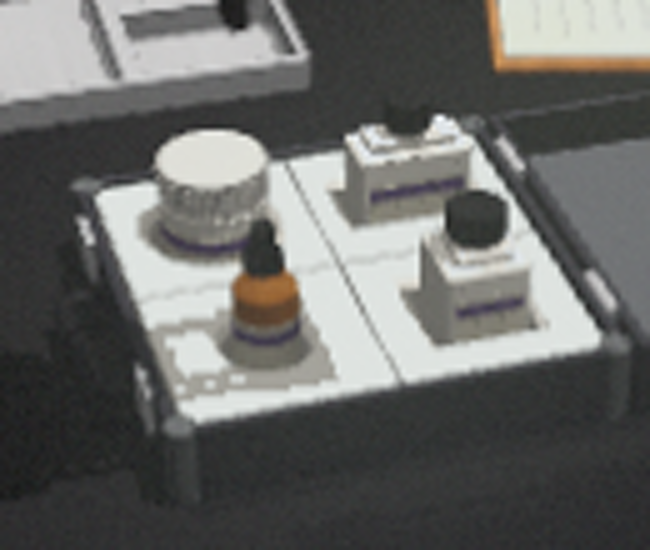

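View pics/t12.png

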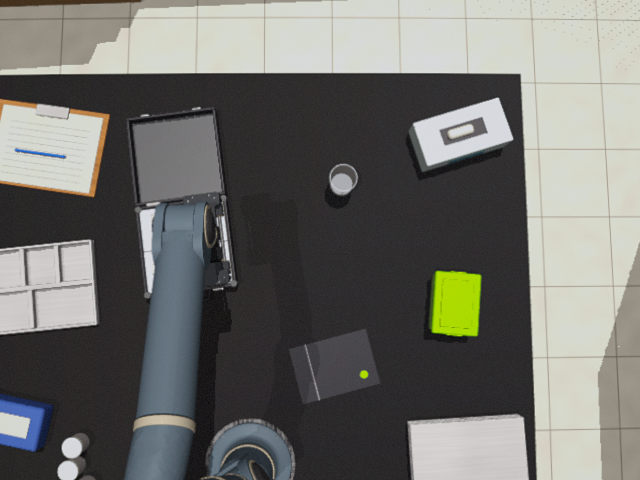

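All four stand upright in the case: jar (287,35), oblong (426,24), dropper (291,163), square (418,168) in the wrist view. The beaker is still at (343,180) and the food box at (456,303) in the top view. As a last check I'll compare the heights of their tops with the pocket floor, then hand in.

```bash
python3 - <<'E'
from h import *
import pickle
i,p,d,s=pickle.load(open("pics/w12.pkl","rb"));W=cloud(i,d)
for n,(u0,u1,v0,v1),(a,b) in(("jar +68",(245,330,0,85),(78,95)),("ob +85",(365,460,0,75),(95,110)),("sq +85",(365,445,125,200),(95,110)),("drop +95",(265,320,135,195),(105,120))):
    w=W[v0:v1,u0:u1].reshape(-1,3);w=w[(w[:,2]>a)&(w[:,2]<b)];print(n,len(w),np.median(w,0).round(1),"range z",w[:,2].min().round(1),w[:,2].max().round(1))
a=cv2.imread("pics/top0.png").astype(int);b=cv2.imread("pics/t12.png").astype(int)
df=np.abs(a-b).max(2);print("beaker diff",(df[160:195,325:362]>60).sum(),"box diff",(df[265:340,425:485]>60).sum())
from plant import bot
print(bot.get_state()['qvel'].round(1))
E
```

```text
jar +68 4162 [505.8 211.6  83.6] range z 78.0 86.3
ob +85 1023 [612.1 227.6 100.5] range z 95.0 103.0
sq +85 1125 [627.5 119.4 100.6] range z 95.2 102.8
drop +95 191 [519.1 106.6 109.3] range z 105.1 111.8
beaker diff 0 box diff 0
[ 0.  -0.2  0.2 -0.5 -0.  -0.1  0.1]
```

The tops are at 83.6, 100.5, 100.6 and up to 111.8 mm, which fits every container resting on a floor about 16 mm above the bench.

```bash
python3 -c "
from plant import bot
print(bot.close_job(), bot.get_state()['time_s'])"
```

```text
the job is handed in; nothing more can be done
the job is handed in; nothing more can be done
```

I put the square bottle, oblong bottle, jar and dropper bottle, in that order, each into its own foam pocket. Each one was lowered until I felt light contact with the floor (under 6 N) and then released. The job was handed in at about 43 s, with the gripper well clear of everything.

**Last checks, which passed:**
- The wrist and side pictures show all four upright and centred in the right pockets.
- Depth puts the jar top at 83.6 mm and the two caps at 100.5 mm. The dropper's rounded bulb reads up to 111.8 mm. All of that fits standing on the pocket floors at about 16 mm.
- The beaker and green food box look unchanged between the first and last top pictures.

**Disagreements:**
- Triangulating the foam top from two wrist views was noisy: most points gave 43–44 mm and one 33 mm, against 40.5 mm from depth. I used depth and confirmed the floor by contact.
- The top and wrist cameras agreed to about 2 mm; the side camera was up to 7 mm off at the case.

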